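Refit the washed bench drive and clear the drying mat

ROBOT

A 6-joint arm with a two-finger parallel gripper is mounted at the origin on the work surface. World frame = base frame: x ahead of the robot, y to its left, z up, the work surface at z = 0. Lengths are in m, angles in rad, forces in N, time in s.
With the tool pointing down it reaches from about 0.25 to 0.775 m from the base axis. Payload 4 kg.
Tool frame: the origin (TCP) lies midway between the tips of the shut fingers; the grasp point (between the pads) lies 19 mm behind it; z points along the fingers, x is the direction in which the jaws open and shut, and the axes are right-handed (so a half turn about z gives the same grasp; the last joint's range is limited). The gripper opens to 94 mm and grips with 3 to 60 N. Pads are 16 mm wide; open, the fingers measure 119 mm over their backs; the gripper's body (75 mm by 177 mm) begins 78 mm behind the grasp point.
Start: joints at [-1.351, 0.087, 1.371, -0, 1.684, -0.103], TCP at [0.174, -0.522, 0.177] pointing down, gripper open.
Joint ranges: [-3.1, 3.1], [-0.76, 2.03], [0.27, 2.55], [-1.08, 4.22], [0.17, 2.65], [-2.57, 2.57]. Speed limits (rad/s): [2.79, 2.79, 3.14, 3.14, 3.14, 3.14].

INTERFACE

Orientations are given as [roll, pitch, yaw] about the fixed x, y, z axes, in that order (R = Rz(yaw) Ry(pitch) Rx(roll)).
In Python, from bench import robot gives the robot as it stands.
- The arm moves only by the shell command python3 -m handwheel 'ROWS'. ROWS is a JSON object of lists of equal length, an entry for each row: "delta_pos": the shift along the tool's x, y, z in mm, a list of three; "rotation": the turn, a rotation vector about the tool's x, y, z in rad, a list of three; "claw": the closure, from -1 (fully open) to 1 (shut). In form: {"delta_pos": [[tx, ty, tz], ...], "rotation": [[wx, wy, wz], ...], "claw": [claw, ...]}. A call has exactly 8 rows; each row shifts and turns the commanded pose from where the row before left it, along the tool's axes as they then stand; what a row does not reach is not made up. A row lasts 1/8 s, in which the tool goes at most 62.5 mm and 10.7 degrees, less where a joint would pass 70% of its speed; a pose out of reach is approached as far as the arm can. A call with a gripper value outside its range is refused whole. The fingers move at their own pace and stop on an object; the grip force is fixed at half the most. Time passes only in rows, so rows that do not move let the fingers close, or fill a call up. It gives the time, the measured TCP pose, the force and the opening at its end, in the units of the state.
- robot.get_obs(): the state, without advancing time (a new reading comes with each control period).
- robot.snapshot(name): name is "scene" or "top"; returns a dict with "color" (480x640x3 uint8, red, green, blue), "intrinsics" (3x3 intrinsics, pixels), "k1" (the pictures are not rectified: a ray, as slopes to the right and down, at radius r is drawn at 1 + k1 r^2 times it, then the intrinsics apply), "eye" and "rotation" of the camera in the world. Camera axes: x right, y down, z forward; pixel columns grow to the right and rows downward; lengths in m; the calibration is good to about 2 mm. A picture is of the moment at which its call begins. There is no depth.
- robot.close_job(): hands the job in, once; it reports no verdict.
The state is a dict: "time": time; "joint_positions": joint angles; "qvel": joint speeds; "joint_torque": joint torques, N m; "tool_pos": TCP position; "ee_rot": TCP orientation; "wrist_force": force on the tool from outside, world axes, zero at the start; "wrist_torque": the same for the moment, N m; "width": finger opening in m.
Only numpy, scipy, OpenCV 4.12 (cv2) and the standard library are available. Lean on these libraries where they do the work, as an engineer would, in place of code of your own. Each camera call takes 0.05 s, during which the arm holds its last target.

TASK

The washed parts are dry: slide the brass bearing cup fully down over the drive's upright shaft, then every white spacer sleeve on top of it without gaps, and then set the grey hood over the stack so that it sits level and flush on the drive's housing. Clear the rest of the mat, at any time: each brown glass stopper into the white tray, each green clip into the orange tray. Leave the two flasks and the vial standing where they are.

Things in the scene. Friction and masses are not known exactly. Their poses are not given: they have to be found in the camera images.
- drive: bench drive unit, fixed: white square housing 130 x 130 mm, its flat top 30 mm up; on the top a dark round boss of radius 45 mm, 8 mm high with a bevelled edge, and out of the boss's centre an upright steel shaft of diameter 16 mm that ends 108 mm above the bench, its last 8 mm a cone narrowing to 6 mm. Origin: on the shaft axis at bench level, z up
- drive_seat (a point): on the shaft axis, at the boss's flat top (38 mm above the bench, 70 mm below the shaft's tip), where the first ring comes to rest
- hood_knob (a point): the hood's black round knob, diameter 28 mm, 19 mm tall; point at its middle, 100 mm above the hood's lower edge. The hood is a grey bell-shaped cover, loose, about 0.25 kg, outer diameter 104 mm, inner diameter 96 mm, inner height 82 mm, total height 110 mm with the knob; it starts standing on the bench, open side down
- hood_rim (a point): centre of the hood's open lower edge, z towards the knob; on the drive this edge rests on the housing's flat top, around the boss
- cup_mid (a point): brass bearing cup: ring of outer diameter 50 mm, 20 mm high, 0.09 kg, bore 19 mm; point half-way up on its axis, z axis along the bore (either end may go down)
- spacer1_mid (a point): white spacer sleeve: ring of outer diameter 40 mm, 16 mm high, 0.03 kg, bore 19 mm; point half-way up on its axis, z axis along the bore (either end may go down); may be absent
- spacer2_mid (a point): white spacer sleeve: ring of outer diameter 40 mm, 16 mm high, 0.03 kg, bore 19 mm; point half-way up on its axis, z axis along the bore (either end may go down); may be absent
- spacer3_mid (a point): white spacer sleeve: ring of outer diameter 40 mm, 16 mm high, 0.03 kg, bore 19 mm; point half-way up on its axis, z axis along the bore (either end may go down); may be absent
- stopper1_mid (a point): brown glass stopper, 36 mm long: flat head of diameter 34 mm, 8 mm thick, then a plug tapering from 20 to 16 mm; starts standing on its head, plug up; point on the axis half-way up (18 mm above the head's face), z from head to plug; may be absent
- clip1_mid (a point): green joint clip lying flat: bar 50 mm long (x), 16 mm wide (y), 14 mm high, with a fork 30 mm wide and 8 mm thick going on from its +x end to 50 mm from the point; point at the middle of the bar, 7 mm up; may be absent
- stopper2_mid (a point): brown glass stopper, 36 mm long: flat head of diameter 34 mm, 8 mm thick, then a plug tapering from 20 to 16 mm; starts standing on its head, plug up; point on the axis half-way up (18 mm above the head's face), z from head to plug; may be absent
- clip2_mid (a point): green joint clip lying flat: bar 50 mm long (x), 16 mm wide (y), 14 mm high, with a fork 30 mm wide and 8 mm thick going on from its +x end to 50 mm from the point; point at the middle of the bar, 7 mm up; may be absent
- tray_white: white open tray 160 mm (x) by 115 mm (y), 35 mm high, walls and floor 4 mm, fixed; origin at the centre of its underside
- tray_orange: orange open tray 160 mm (x) by 115 mm (y), 35 mm high, walls and floor 4 mm, fixed; origin at the centre of its underside
- flask1: clear glass conical flask, 105 mm high, base diameter 68 mm, loose, not part of the job; origin at the centre of its underside
- flask2: green glass conical flask, 100 mm high, base diameter 64 mm, loose, not part of the job; origin at the centre of its underside
- vial: small vial with a black cap, 28 mm wide, 42 mm high, loose, not part of the job, standing between drive and hood; origin at the centre of its underside

How it is judged:
On the way, in this order (a step that is already met when the one before it is completed fails the run):
1. the bearing cup is fully down on the shaft (horizontal distance between cup_mid and drive_seat below 0.004 m and z of cup_mid in the frame of drive_seat between 0.007 and 0.0125 m and angle between the z axis of cup_mid and the z axis of drive_seat, either way round below 0.08 rad), for 0.2 s.
2. all spacer sleeves are on the shaft above the cup, without gaps (all of step 1 and horizontal distance between each of spacer1_mid, spacer2_mid, spacer3_mid and drive_seat below 0.004 m and z of spacer1_mid in the frame of drive_seat between 0.025 and 0.0635 m and angle between the z axis of each of spacer1_mid, spacer2_mid, spacer3_mid and the z axis of drive_seat, either way round below 0.08 rad and (distance between spacer1_mid and spacer2_mid below 0.0195 m or distance between spacer1_mid and spacer3_mid below 0.0195 m) and z of spacer2_mid in the frame of drive_seat between 0.025 and 0.0635 m and (distance between spacer2_mid and spacer1_mid below 0.0195 m or distance between spacer2_mid and spacer3_mid below 0.0195 m) and z of spacer3_mid in the frame of drive_seat between 0.025 and 0.0635 m and (distance between spacer3_mid and spacer1_mid below 0.0195 m or distance between spacer3_mid and spacer2_mid below 0.0195 m) and z of any of spacer1_mid, spacer2_mid, spacer3_mid in the frame of drive_seat below 0.0315 m), for 0.2 s.
3. the hood sits level and flush on the drive's housing over the stack (horizontal distance between hood_rim and drive_seat below 0.006 m and z of hood_rim in the frame of drive_seat between -0.011 and -0.0055 m and angle between hood_rim's own z axis and vertical below 0.03 rad), for 0.2 s.
At the end, for the whole second after the job is handed in: Cup on the seat within 2.5 mm, spacers on it with no gap over 3.5 mm, all within 4 mm of the shaft axis; hood edge on the housing top within 2.5 mm, centred within 6 mm, tilt under 0.03 rad; every stopper in the white tray and clip in the orange tray, below the rims; all at rest (all of step 2 and all of step 3 and x of stopper1_mid in the frame of tray_white between -0.078 and 0.078 m and y of stopper1_mid in the frame of tray_white between -0.0555 and 0.0555 m and z of each of stopper1_mid, stopper2_mid in the frame of tray_white below 0.034 m and x of clip1_mid in the frame of tray_orange between -0.078 and 0.078 m and y of clip1_mid in the frame of tray_orange between -0.0555 and 0.0555 m and z of each of clip1_mid, clip2_mid in the frame of tray_orange below 0.034 m and x of stopper2_mid in the frame of tray_white between -0.078 and 0.078 m and y of stopper2_mid in the frame of tray_white between -0.0555 and 0.0555 m and x of clip2_mid in the frame of tray_orange between -0.078 and 0.078 m and y of clip2_mid in the frame of tray_orange between -0.0555 and 0.0555 m and linear speed of each of hood, stopper1, stopper2, clip1, clip2 below 0.02 m/s); the robot touches nothing.
It fails at once if a flask or the vial is knocked over or pushed more than 40 mm (angle between any of flask1, flask2, vial's own z axis and vertical above 0.5 rad or distance of any of flask1, flask2, vial from where it was at the start of the episode above 0.04 m).
Of spacer1, spacer2, spacer3 only 2 to 3 are there at a start; the rules pass over those that are not, and their reading is None.
Of stopper1, stopper2 only 1 to 2 are there at a start; the rules pass over those that are not, and their reading is None.
Of clip1, clip2 only 1 to 2 are there at a start; the rules pass over those that are not, and their reading is None.
At some moment in a run one of spacer1, spacer2, spacer3, clip1, clip2 may be knocked a few centimetres aside while the robot is not near it.
It also fails if it takes over 210 s, if anything falls off the work surface, if the arm or the gripper's body presses on something with over 40 N, if the wrist force passes 120 N, or if a joint passes its speed limit or range.

## Working session

There is one attempt and no reset: what is moved stays moved. The work goes in short steps, Python scripts to look and compute and a shell command to move; the robot and the scene stay as the last step left them, time stands still between calls to the robot, and variables do not carry over. Pictures are saved under pics/ and viewed, and the job is handed in when it is done.

```bash
ls; mkdir -p pics
cat > h.py <<'E'
import numpy as np, cv2
from bench import robot
def snap(n,fn=None):
    s=robot.snapshot(n)
    if fn: cv2.imwrite('pics/'+fn,cv2.cvtColor(s['color'],cv2.COLOR_RGB2BGR))
    return s
def ray(s,u,v):
    K=np.array(s['intrinsics']);k=s['k1']
    xd=(u-K[0,2])/K[0,0];yd=(v-K[1,2])/K[1,1];rd=np.hypot(xd,yd);r=rd
    for _ in range(30): r=rd/(1+k*r*r)
    f=r/rd if rd>0 else 1
    d=np.array(s['rotation'])@np.array([xd*f,yd*f,1.]);return np.array(s['eye']),d
def at(s,u,v,z):
    e,d=ray(s,u,v);return e+d*(z-e[2])/d[2]
def proj(s,p):
    K=np.array(s['intrinsics']);c=np.array(s['rotation']).T@(np.array(p)-np.array(s['eye']))
    x,y=c[0]/c[2],c[1]/c[2];m=1+s['k1']*(x*x+y*y);return K[0,0]*x*m+K[0,2],K[1,1]*y*m+K[1,2]
def crop(s,u0,v0,u1,v1,fn,k=4):
    im=cv2.cvtColor(s['color'],cv2.COLOR_RGB2BGR)[v0:v1,u0:u1]
    cv2.imwrite('pics/'+fn,cv2.resize(im,None,fx=k,fy=k,interpolation=cv2.INTER_CUBIC))
E
python3 - <<'E'
from h import *
for n in('scene','top'):
    s=snap(n,n+'0.png');print(n,s['intrinsics'],s['k1'],s['eye'],s['rotation'])
print(robot.get_obs())
E
```

```text
pics
scene [[536.07803495   0.         318.13039999]
 [  0.         536.07803495 239.91969639]
 [  0.           0.           1.        ]] 0.028981110218054544 [ 1.3270957  -0.29225755  0.70464034] [-2.2232589   0.00478314  1.18496687]
top [[555.3767333    0.         323.58834712]
 [  0.         555.3767333  245.95655302]
 [  0.           0.           1.        ]] -0.08049023691356749 [ 0.46412349 -0.01814512  1.13779086] [-3.05081581  0.01002893 -1.55937754]
{'time': 0.1, 'joint_positions': array([-1.35110458e+00,  8.78838980e-02,  1.37208896e+00, -1.24738560e-05,
        1.68360935e+00, -1.03055005e-01]), 'qvel': array([-0.00039188,  0.00024025, -0.00478174,  0.00066955, -0.00039726,
        0.0002525 ]), 'joint_torque': array([ 3.36260804e-03, -3.41253161e+01, -3.03301406e+01,  7.22100819e-02,
        3.03873920e-02, -1.02481604e-04]), 'tool_pos': array([ 0.17433889, -0.52105689,  0.17632694]), 'ee_rot': array([-3.14140031e+00,  1.98028255e-03, -1.24805078e+00]), 'wrist_force': array([ 0.2863679 , -0.03496908,  0.28302282]), 'wrist_torque': array([0.05483467, 0.0241546 , 0.00609724]), 'width': 0.09403638886404891}
```

```bash
python3 - <<'E'
t=open('h.py').read()
t=t.replace("def ray(","from scipy.spatial.transform import Rotation as Ro\ndef RM(s): return Ro.from_euler('xyz',s['rotation']).as_matrix()\ndef ray(").replace("np.array(s['rotation'])","RM(s)")
open('h.py','w').write(t)
E
python3 - <<'E'
from h import *
s=snap('top');print(at(s,320,240,0)); print(proj(s,[0,0,0]),proj(s,[.174,-.522,.177]))
E
```

```text
[0.57980071 0.00197858 0.        ]
(np.float64(317.5971096611949), np.float64(527.3674467549649)) (np.float64(618.1912048066895), np.float64(466.15122640813684))
```

View pics/top0.png

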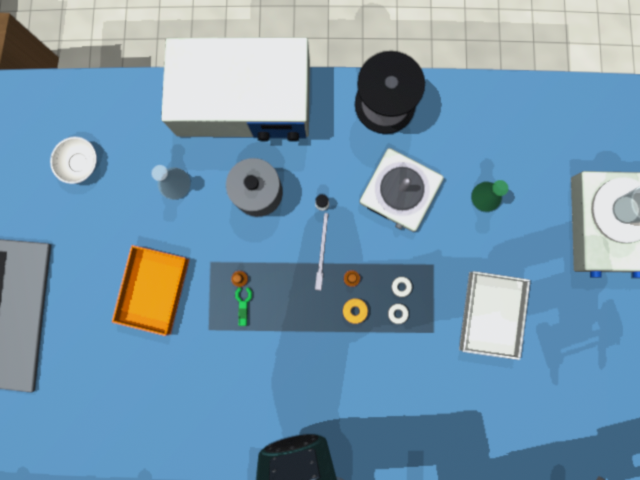

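View pics/scene0.png

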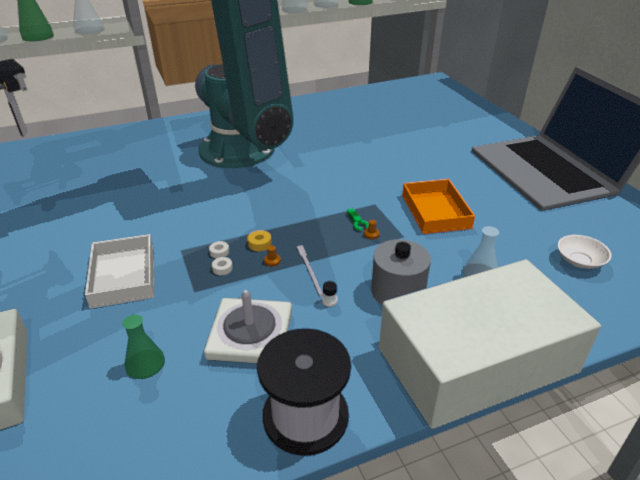

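The top view shows the cup (355,311), spacers (401,287) and (398,314), stoppers (239,279) and (352,279), one clip (243,307), the shaft (~405,185) and the hood (254,187). Next I'll enlarge these.

Run:
```python
from h import *
s=snap('top')
crop(s,330,255,430,330,'c1.png',8)
crop(s,200,255,280,335,'c2.png',7)
crop(s,345,140,455,240,'c3.png',6)
crop(s,210,145,340,235,'c4.png',6)
```

```text
(no output)
```

View pics/c1.png

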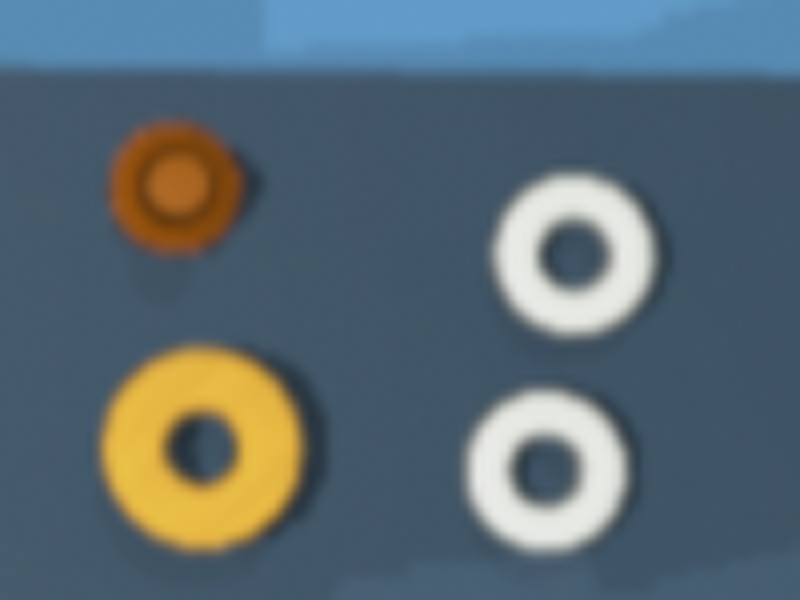

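View pics/c2.png

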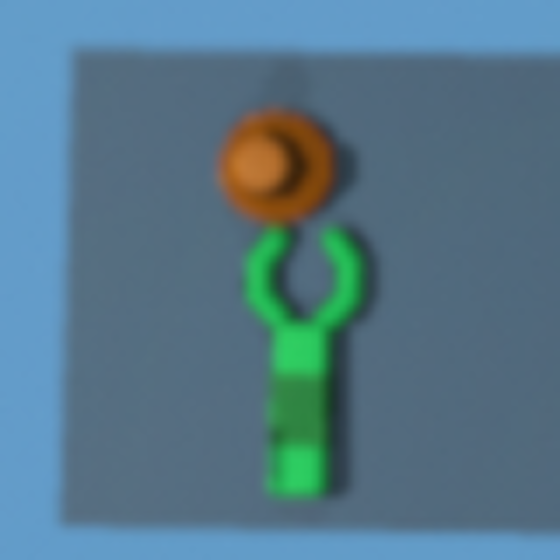

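View pics/c3.png

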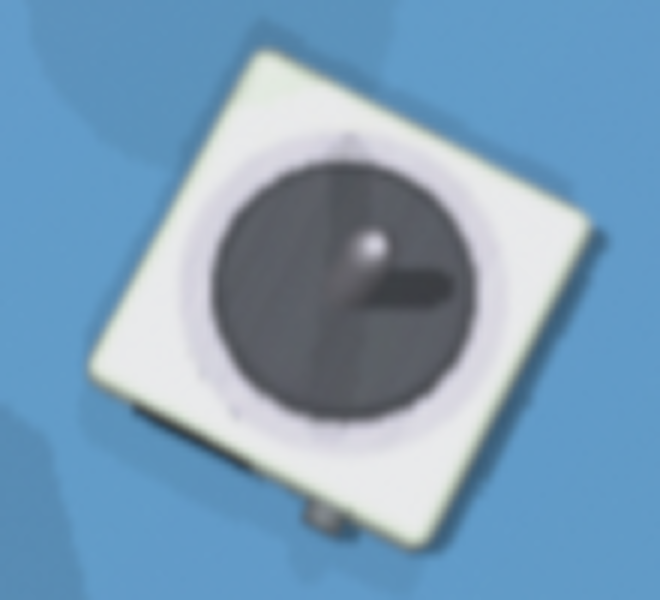

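View pics/c4.png

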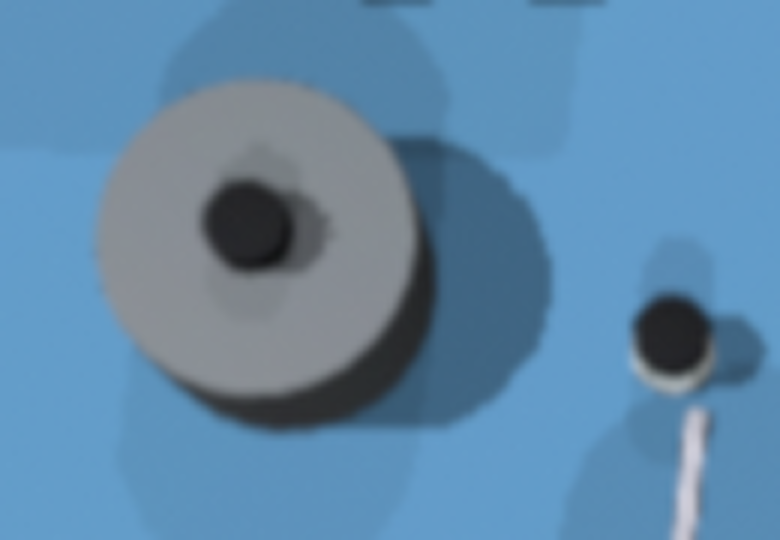

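```bash
cat > m.py <<'E'
from h import *
s=snap('top')
def c(n,u0,v0,k,px,py,z):
    u=u0+(px+.5)/k-.5;v=v0+(py+.5)/k-.5
    print(n,np.round(at(s,u,v,z)*1000,1))
for n,x,y,z in[('cup',203,449,.02),('cupL',100,449,.02),('cupR',306,449,.02),('spA',575,254,.016),('spB',546,470,.016),('stopR',177,187,.008),('stopRtop',179,185,.036)]: c(n,330,255,8,x,y,z)
for n,x,y,z in[('stopL',277,166,.008),('stopLtop',258,164,.036),('clip',299,410,.014),('clipend',298,497,.014),('clipneck',301,322,.014),('fork',306,227,.011)]: c(n,200,255,7,x,y,z)
for n,x,y,z in[('shaft',373,244,.108),('boss',344.5,290,.036),('hc1',267,50,.03),('hc2',593,222,.03),('hc3',428,547,.03),('hc4',95,368,.03)]: c(n,345,140,6,x,y,z)
for n,x,y,z in[('hood',257.5,238,.091),('hoodL',97,238,.091),('hoodR',418,238,.091),('knob',247,225,.11),('vial',673,335,.042)]: c(n,210,145,6,x,y,z)
for n,u,v,z in [('o1',134,247,.035),('o2',188,256,.035),('o3',167,334,.035),('o4',114,322,.035),('w1',471,272,.035),('w2',529,277,.035),('w3',522,358,.035),('w4',462,352,.035),('f1',178,190,0),('f1top',160,173,.105),('f2top',501,188,.1)]: print(n,np.round(at(s,u,v,z)*1000,1))
E
python3 m.py
python3 - <<'E'
from h import *
s=snap('scene');crop(s,180,210,310,340,'d1.png',5);crop(s,340,200,460,310,'d2.png',5)
E
```

```text
cup [436.3 -70.   20. ]
cupL [436.  -44.2  20. ]
cupR [436.6 -95.8  20. ]
spA [ 486.1 -163.6   16. ]
spB [ 431.8 -156.4   16. ]
stopR [502.2 -63.5   8. ]
stopRtop [501.7 -62.9  36. ]
stopL [498.8 165.8   8. ]
stopLtop [498.5 166.7  36. ]
clip [428.4 156.9  14. ]
clipend [403.4 156.6  14. ]
clipneck [453.7 156.8  14. ]
fork [481.1 156.5  11. ]
shaft [ 683.8 -162.1  108. ]
boss [ 683.3 -162.5   36. ]
hc1 [ 767.1 -137.3   30. ]
hc2 [ 708.9 -247.8   30. ]
hc3 [ 597.5 -191.    30. ]
hc4 [656.9 -79.2  30. ]
hood [676.8 131.2  91. ]
hoodL [676.4 182.9  91. ]
hoodR [677.1  79.8  91. ]
knob [677.  131.9 110. ]
vial [655.   -1.3  42. ]
o1 [558.2 377.   35. ]
o2 [541.3 265.7  35. ]
o3 [385.4 303.3  35. ]
o4 [407.  412.2  35. ]
w1 [ 515.4 -300.2   35. ]
w2 [ 506.4 -417.3   35. ]
w3 [ 346. -401.   35.]
w4 [ 357.4 -281.1   35. ]
f1 [682.1 300.9   0. ]
f1top [694.8 307.7 105. ]
f2top [ 672.9 -343.5  100. ]
```

View pics/d1.png

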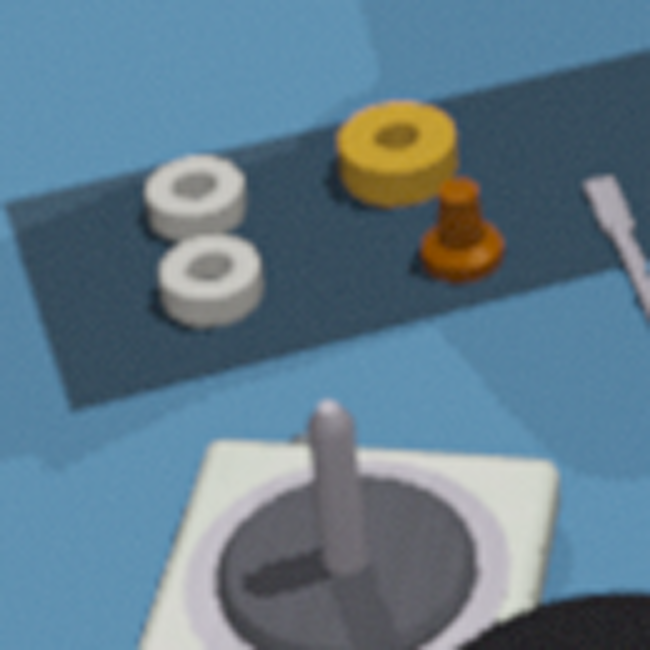

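View pics/d2.png

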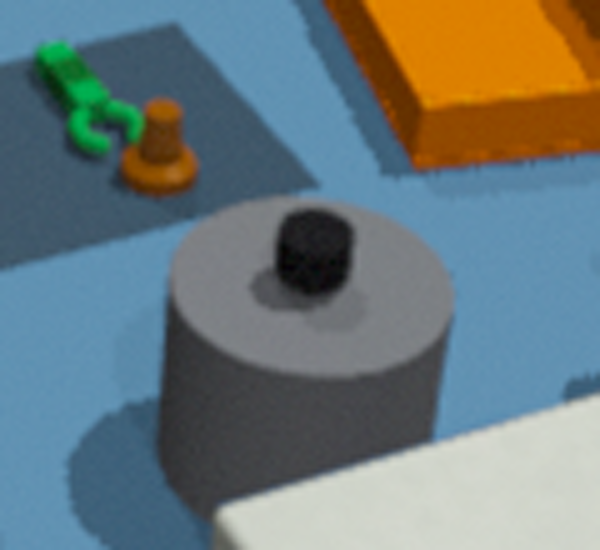

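Measurements agree with the given sizes: boss and shaft agree within 1 mm, and the cup measures 51.6 mm wide against 50. I'll turn the jaws along world y (yaw −π/2), so tool x = −y, tool y = −x and tool z = down.

```bash
python3 -m handwheel '{"delta_pos":[[0,0,0],[0,0,0],[-50,-29,0],[-50,-29,0],[-50,-29,0],[-50,-29,0],[-50,-29,0],[-50,-29,0]],"rotation":[[0,0,0.162],[0,0,0.161],[0,0,0],[0,0,0],[0,0,0],[0,0,0],[0,0,0],[0,0,0]],"claw":[-1,-1,-1,-1,-1,-1,-1,-1]}'
```

```text
time: 1.3
tool_pos: [0.3492, -0.22, 0.1776]
ee_rot: [-3.141, -0.001, -1.572]
wrist_force: [0.5, -0.2, 0.3]
width: 0.0938
```

```bash
python3 -m handwheel '{"delta_pos":[[-50,-29,0],[-50,-29,0],[-50,-29,0],[0,0,40],[0,0,40],[0,0,0],[0,0,0],[0,0,0]],"rotation":[[0,0,0],[0,0,0],[0,0,0],[0,0,0],[0,0,0],[0,0,0],[0,0,0],[0,0,0]],"claw":[-1,-1,-1,-1,-1,-1,-1,-1]}'
python3 - <<'E'
from h import *
print(robot.get_obs()['tool_pos'])
snap('top','t1.png');snap('scene','s1.png')
E
```

```text
time: 2.3
tool_pos: [0.437, -0.0724, 0.0997]
ee_rot: [-3.137, -0.001, -1.572]
wrist_force: [0.1, -0.6, 0.3]
width: 0.0937
[ 0.43703895 -0.07237285  0.09972569]
```

View pics/t1.png

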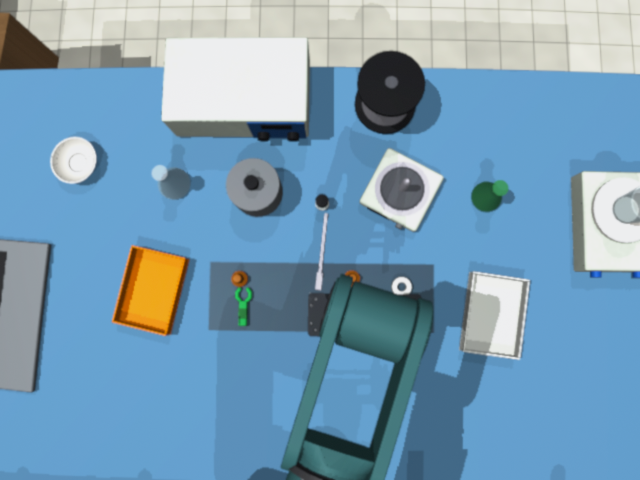

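View pics/s1.png

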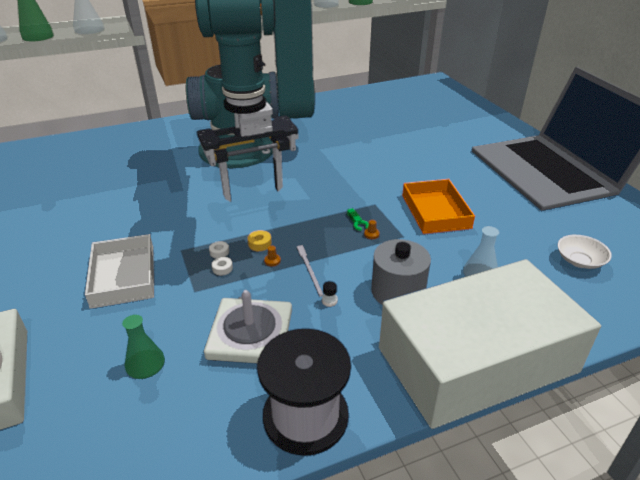

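Run:
```python
from h import *
s=snap('scene');crop(s,190,140,310,260,'d3.png',6)
for y in(-.047,.047): print(proj(s,[.437,-.0724+y,.0997]))
for p in ([.4363,-.07,.02],[.4361,-.045,.02],[.4363,-.095,.02],[.6838,-.1621,.108],[.677,.1319,.11]): print(proj(s,p))
```

```text
(np.float64(232.30565127769654), np.float64(210.54354706446205))
(np.float64(276.8715955798167), np.float64(200.69338147932888))
(np.float64(258.75249980717547), np.float64(236.44695922693015))
(np.float64(269.95455688752133), np.float64(233.70353628706363))
(np.float64(247.36959075792), np.float64(239.17456067048076))
(np.float64(245.39129574300927), np.float64(290.76905219060853))
(np.float64(402.079644721097), np.float64(245.0989790663868))
```

View pics/d3.png

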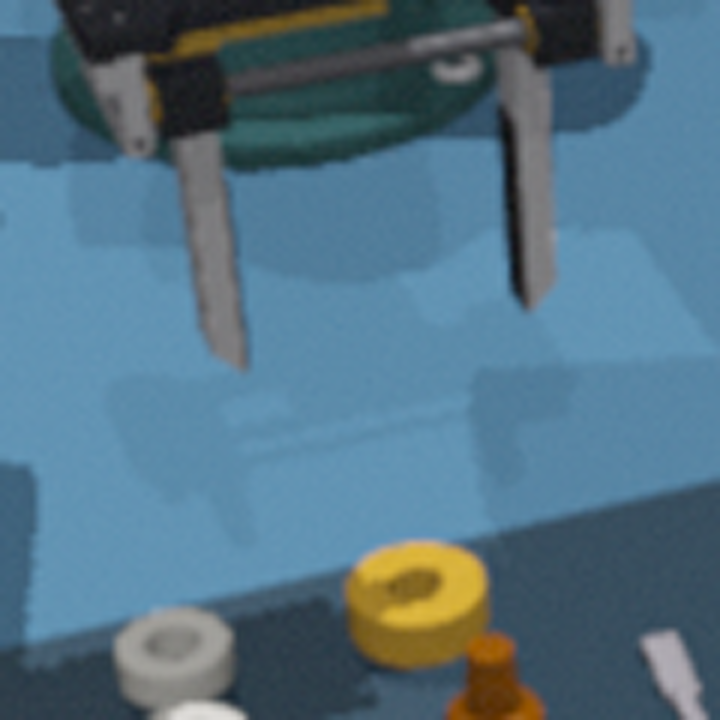

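The fingertips show about 9 px higher than the projected TCP. The fingers lift by about 12 mm when open, so the TCP height is the lowest they can go. Descending to TCP z ≈ 3 mm and closing.

```bash
python3 -m handwheel '{"delta_pos":[[-2,0,30],[0,0,30],[0,0,20],[0,0,16],[0,0,0],[0,0,0],[0,0,0],[0,0,0]],"rotation":[[0,0,0],[0,0,0],[0,0,0],[0,0,0],[0,0,0],[0,0,0],[0,0,0],[0,0,0]],"claw":[-1,-1,-1,-1,-1,1,1,1]}'; python3 -m handwheel '{"delta_pos":[[0,0,0],[0,0,0],[0,0,0],[0,0,0],[0,0,0],[0,0,0],[0,0,0],[0,0,0]],"rotation":[[0,0,0],[0,0,0],[0,0,0],[0,0,0],[0,0,0],[0,0,0],[0,0,0],[0,0,0]],"claw":[1,1,1,1,1,1,1,1]}'
python3 - <<'E'
from h import *
s=snap('scene');crop(s,190,140,310,260,'d4.png',6)
E
```

```text
time: 3.45
tool_pos: [0.4362, -0.0699, 0.0021]
ee_rot: [-3.14, -0.001, -1.571]
wrist_force: [0.1, -0.4, -0.8]
width: 0.0675
time: 4.45
tool_pos: [0.4356, -0.0697, 0.0014]
ee_rot: [-3.142, -0.0, -1.571]
wrist_force: [0.1, 0.3, -0.9]
width: 0.0005
```

View pics/d4.png

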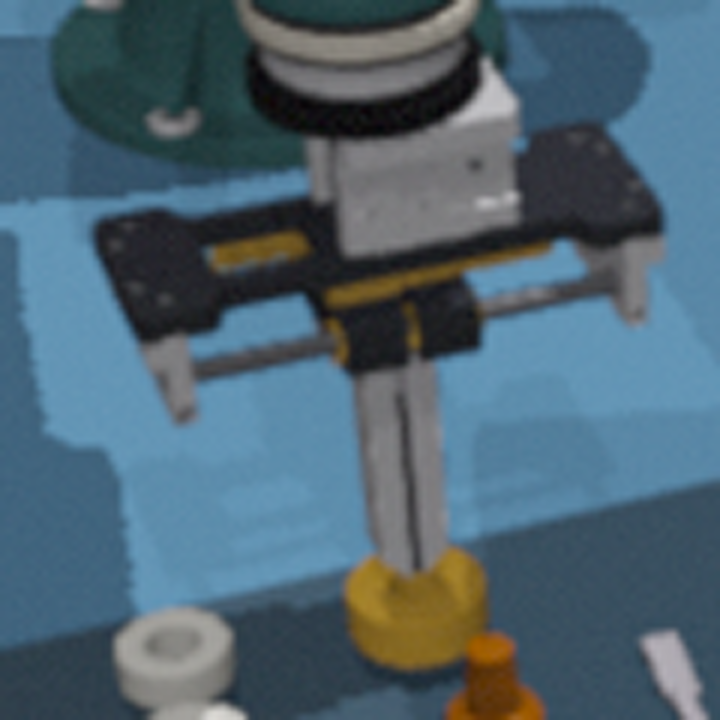

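The fingers shut to 0 above the cup, not around it. I'll work out where the tips really are relative to the reported TCP.

Run:
```python
from h import *
s=snap('scene')
for z in(.0997,.11,.115,.12): print(z,[np.round(proj(s,[.437,-.0724+y,z]),1) for y in(-.047,.047)])
for z in (.0014,.01,.015,.02,.025): print(z,np.round(proj(s,[.4356,-.0697,z]),1))
print(robot.get_obs())
s=snap('top','t2.png')
```

```text
0.0997 [array([232.3, 210.5]), array([276.9, 200.7])]
0.11 [array([231.8, 206.3]), array([276.6, 196.5])]
0.115 [array([231.5, 204.2]), array([276.5, 194.4])]
0.12 [array([231.3, 202.1]), array([276.4, 192.3])]
0.0014 [259.4 243.2]
0.01 [259.1 240. ]
0.015 [259.  238.1]
0.02 [258.8 236.2]
0.025 [258.6 234.3]
{'time': 4.55, 'joint_positions': array([-2.87230131e-01, -4.90851851e-02,  1.86929710e+00, -1.35987784e-04,
        1.32131942e+00,  1.28380270e+00]), 'qvel': array([ 0.00055844,  0.00036268,  0.0004286 , -0.00198661,  0.00143652,
       -0.00013509]), 'joint_torque': array([-7.61582942e-04, -2.53554869e+01, -2.74575001e+01,  3.46432650e-02,
       -6.65940251e-02,  1.81041094e-05]), 'tool_pos': array([ 0.43556915, -0.06970079,  0.00137072]), 'ee_rot': array([-3.14157115e+00, -1.43746295e-04, -1.57099927e+00]), 'wrist_force': array([-0.34260124,  0.82383492, -0.7631374 ]), 'wrist_torque': array([ 0.01195122,  0.05268692, -0.05010027]), 'width': 0.000568333654880959}
```

Both views put the tips about 20 mm above the reported TCP, so they are now at about z = 21 mm. I'll open, descend 10 and then 6 mm while watching the force, and grip.

```bash
python3 -m handwheel '{"delta_pos":[[0,0,0],[0,0,0],[0,0,0],[0,0,0],[0,0,0],[0,0,0],[0,0,5],[0,0,5]],"rotation":[[0,0,0],[0,0,0],[0,0,0],[0,0,0],[0,0,0],[0,0,0],[0,0,0],[0,0,0]],"claw":[-1,-1,-1,-1,-1,-1,-1,-1]}'
python3 - <<'E'
from h import *
s=snap('scene');crop(s,190,140,310,260,'d5.png',6)
E
```

```text
time: 5.6
tool_pos: [0.4354, -0.0696, -0.0091]
ee_rot: [3.141, -0.0, -1.571]
wrist_force: [0.5, 0.4, -0.5]
width: 0.0771
```

View pics/d5.png

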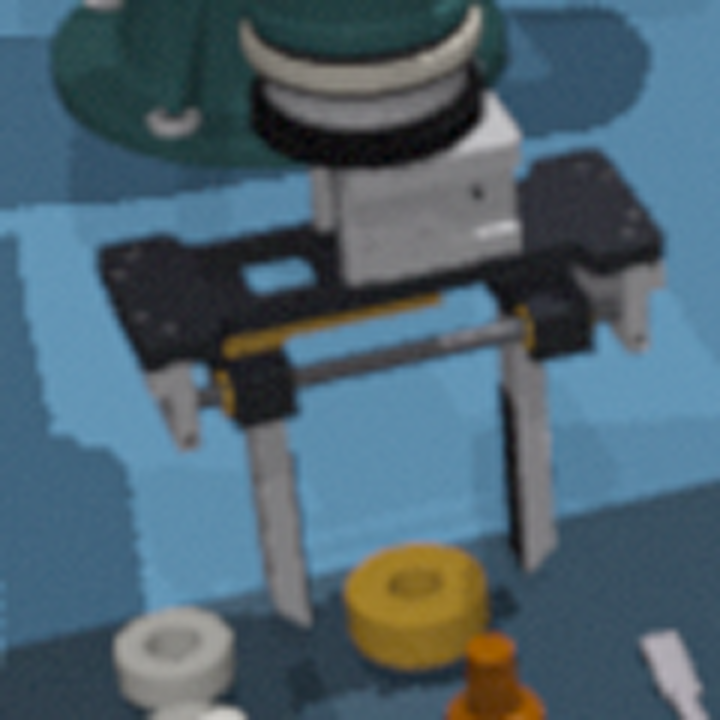

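```bash
python3 -m handwheel '{"delta_pos":[[0,0,0],[0,0,5],[0,0,3],[0,0,0],[0,0,0],[0,0,0],[0,0,0],[0,0,0]],"rotation":[[0,0,0],[0,0,0],[0,0,0],[0,0,0],[0,0,0],[0,0,0],[0,0,0],[0,0,0]],"claw":[-1,-1,-1,-1,1,1,1,1]}'
python3 - <<'E'
from h import *
s=snap('scene');crop(s,190,140,310,260,'d6.png',6)
E
```

```text
time: 6.65
tool_pos: [0.4356, -0.0697, -0.0166]
ee_rot: [-3.141, -0.0, -1.571]
wrist_force: [-0.7, 0.4, 0.8]
width: 0.0573
```

View pics/d6.png

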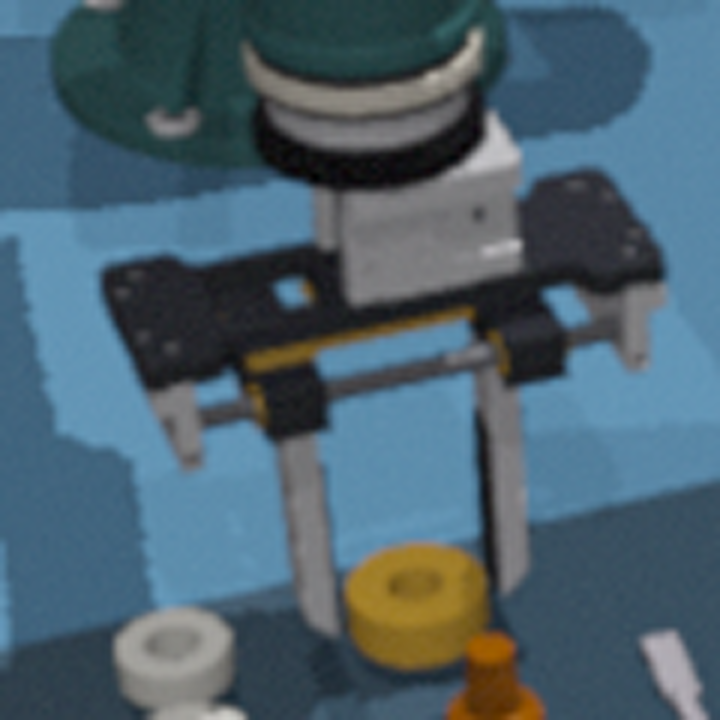

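```bash
python3 -m handwheel '{"delta_pos":[[0,0,0],[0,0,0],[0,0,0],[0,0,0],[0,0,-40],[0,0,-40],[0,0,-40],[0,0,-30]],"rotation":[[0,0,0],[0,0,0],[0,0,0],[0,0,0],[0,0,0],[0,0,0],[0,0,0],[0,0,0]],"claw":[1,1,1,1,1,1,1,1]}'
python3 - <<'E'
from h import *
s=snap('scene','s3.png')
E
```

```text
time: 7.7
tool_pos: [0.4359, -0.0699, 0.1351]
ee_rot: [-3.14, -0.001, -1.571]
wrist_force: [-0.3, -0.1, -0.8]
width: 0.0485
```

View pics/s3.png

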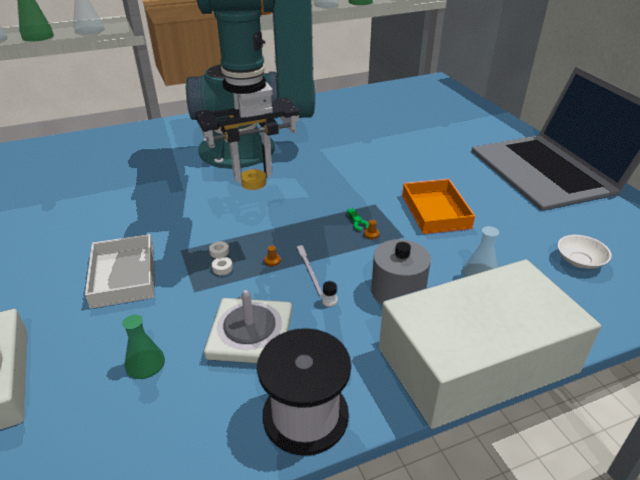

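```bash
python3 -m handwheel '{"delta_pos":[[18.5,-49.5,0],[18.5,-49.5,0],[18.5,-49.5,0],[18.5,-49.5,0],[18.3,-49.5,0],[0,0,0],[0,0,0],[0,0,0]],"rotation":[[0,0,0],[0,0,0],[0,0,0],[0,0,0],[0,0,0],[0,0,0],[0,0,0],[0,0,0]],"claw":[1,1,1,1,1,1,1,1]}'
python3 - <<'E'
from h import *
s=snap('scene','s4.png');crop(s,190,170,310,320,'d7.png',4)
s=snap('top');crop(s,350,130,460,240,'d8.png',5)
E
```

```text
time: 8.75
tool_pos: [0.6822, -0.1615, 0.1345]
ee_rot: [-3.141, -0.0, -1.571]
wrist_force: [-0.7, -0.7, 0.2]
width: 0.0484
```

View pics/d7.png

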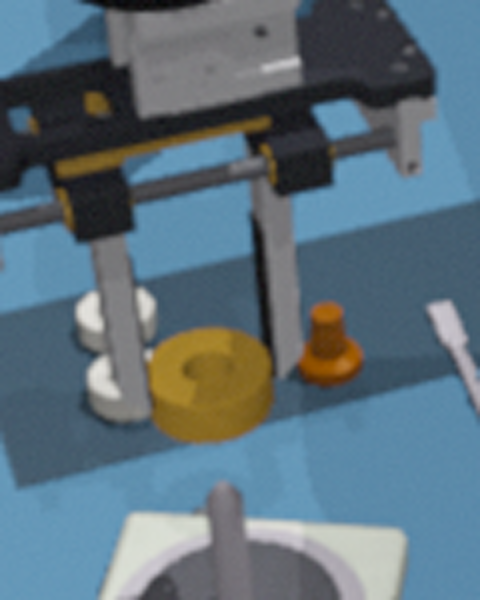

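View pics/d8.png

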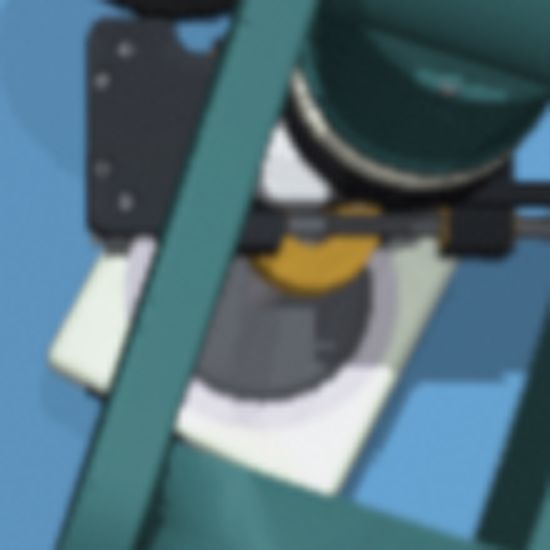

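Run:
```python
from h import *
s=snap('scene')
for z in (.108,.151,.161,.165,.171,.176): print(z,np.round(proj(s,[.6835,-.1623,z]),1))
a=np.array(proj(s,[.6835,-.1623,.171]));
print(np.array(proj(s,[.6835,-.1523,.171]))-a,np.array(proj(s,[.6935,-.1623,.171]))-a)
```

```text
0.108 [245.2 290.7]
0.151 [242.9 270.7]
0.161 [242.3 265.8]
0.165 [242.1 263.9]
0.171 [241.7 260.9]
0.176 [241.4 258.4]
[ 6.19306292 -1.55759329] [1.7547405  3.81413244]
```

Cup over the shaft within about 1 mm. I'll correct by +0.5 in tool x and −0.8 in tool y, then lower slowly onto the cone.

```bash
python3 -m handwheel '{"delta_pos":[[0.5,-0.8,15],[0,0,15],[0,0,6],[0,0,6],[0,0,6],[0,0,6],[0,0,4],[0,0,0]],"rotation":[[0,0,0],[0,0,0],[0,0,0],[0,0,0],[0,0,0],[0,0,0],[0,0,0],[0,0,0]],"claw":[1,1,1,1,1,1,1,1]}'
python3 - <<'E'
from h import *
s=snap('scene');crop(s,190,200,310,350,'d9.png',4);print(robot.get_obs()['wrist_torque'])
E
```

```text
time: 9.9
tool_pos: [0.6837, -0.1625, 0.0749]
ee_rot: [3.141, 0.0, -1.571]
wrist_force: [0.6, -0.1, -0.7]
width: 0.0485
[0.1158514  0.04461782 0.08429138]
```

View pics/d9.png

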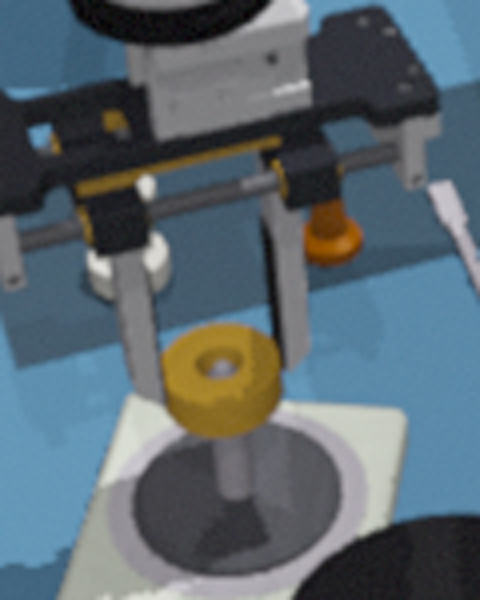

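Threaded with no contact force. Continuing down and releasing.

```bash
python3 -m handwheel '{"delta_pos":[[0,0,12],[0,0,12],[0,0,12],[0,0,8],[0,0,5],[0,0,0],[0,0,0],[0,0,0]],"rotation":[[0,0,0],[0,0,0],[0,0,0],[0,0,0],[0,0,0],[0,0,0],[0,0,0],[0,0,0]],"claw":[1,1,1,1,1,1,-1,-1]}';  python3 - <<'E'
from h import *
s=snap('scene');crop(s,190,200,310,350,'d10.png',4)
E
```

```text
time: 10.95
tool_pos: [0.6845, -0.1628, 0.0274]
ee_rot: [-3.14, -0.001, -1.571]
wrist_force: [-0.2, -0.2, -1.1]
width: 0.0652
```

View pics/d10.png

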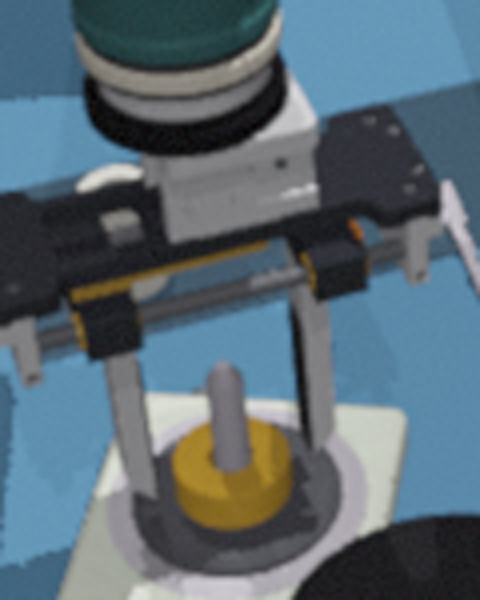

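Cup seated. Retreating upward and moving over spacer A.

```bash
python3 -m handwheel '{"delta_pos":[[0,0,0],[0,0,-30],[0,0,-40],[0,0,-40],[0.4,50,0],[0.4,50,0],[0.4,50,0],[0,47.4,0]],"rotation":[[0,0,0],[0,0,0],[0,0,0],[0,0,0],[0,0,0],[0,0,0],[0,0,0],[0,0,0]],"claw":[-1,-1,-1,-1,-1,-1,-1,-1]}';  python3 - <<'E'
from h import *
s=snap('scene');crop(s,180,160,310,340,'d11.png',4)
E
```

```text
time: 12.0
tool_pos: [0.4849, -0.1637, 0.1367]
ee_rot: [-3.141, -0.001, -1.571]
wrist_force: [-0.0, -1.1, 0.6]
width: 0.0938
```

View pics/d11.png

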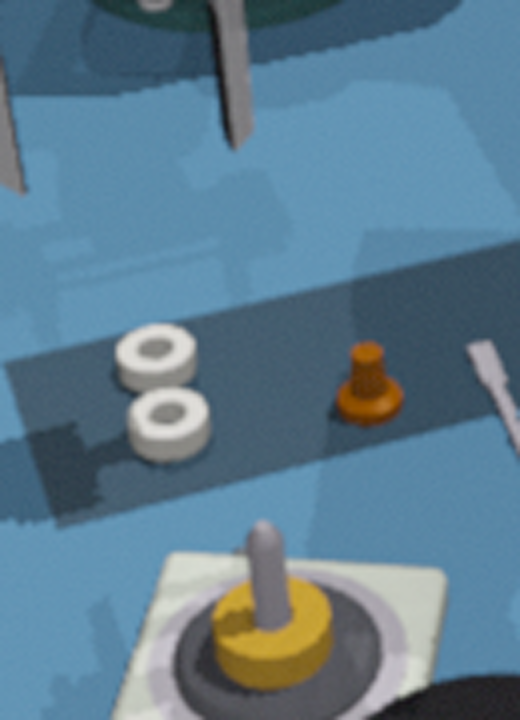

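```bash
python3 -m handwheel '{"delta_pos":[[0,-1,40],[0,0,40],[0,0,35],[0,0,25],[0,0,13],[0,0,0],[0,0,0],[0,0,0]],"rotation":[[0,0,0],[0,0,0],[0,0,0],[0,0,0],[0,0,0],[0,0,0],[0,0,0],[0,0,0]],"claw":[-1,-1,-1,-1,-1,-1,1,1]}'; python3 -m handwheel '{"delta_pos":[[0,0,0],[0,0,0],[0,0,0],[0,0,0],[0,0,0],[0,0,0],[0,0,0],[0,0,0]],"rotation":[[0,0,0],[0,0,0],[0,0,0],[0,0,0],[0,0,0],[0,0,0],[0,0,0],[0,0,0]],"claw":[1,1,1,1,1,1,1,1]}'
```

```text
time: 13.05
tool_pos: [0.4885, -0.1642, -0.0152]
ee_rot: [-3.139, -0.001, -1.571]
wrist_force: [-0.6, 0.2, 0.3]
width: 0.0775
time: 14.05
tool_pos: [0.4874, -0.1637, -0.0166]
ee_rot: [-3.142, -0.0, -1.571]
wrist_force: [0.5, 0.8, 0.7]
width: 0.0391
```

```bash
python3 -m handwheel '{"delta_pos":[[0,0,-40],[0,0,-45],[0,0,-45],[0,0,-21],[-0.3,-50,0],[-0.3,-50,0],[-0.3,-50,0],[-0.3,-47.4,0]],"rotation":[[0,0,0],[0,0,0],[0,0,0],[0,0,0],[0,0,0],[0,0,0],[0,0,0],[0,0,0]],"claw":[1,1,1,1,1,1,1,1]}'; python3 -m handwheel '{"delta_pos":[[0,0,0],[0,0,0],[0,0,15],[0,0,10],[0,0,0],[0,0,0],[0,0,0],[0,0,0]],"rotation":[[0,0,0],[0,0,0],[0,0,0],[0,0,0],[0,0,0],[0,0,0],[0,0,0],[0,0,0]],"claw":[1,1,1,1,1,1,1,1]}'
python3 - <<'E'
from h import *
s=snap('scene');crop(s,190,200,310,350,'d12.png',4)
for z in (.108,.126+.016): print(proj(s,[.6835,-.1623,z]))
E
```

```text
time: 15.05
tool_pos: [0.6864, -0.1625, 0.1338]
ee_rot: [3.141, -0.0, -1.571]
wrist_force: [0.4, -0.9, -0.6]
width: 0.0387
time: 16.05
tool_pos: [0.6851, -0.1626, 0.1099]
ee_rot: [-3.141, -0.0, -1.571]
wrist_force: [0.3, 0.2, 0.4]
width: 0.0387
(np.float64(245.2218520444716), np.float64(290.68499323158153))
(np.float64(243.3667856771645), np.float64(274.9476480730533))
```

View pics/d12.png

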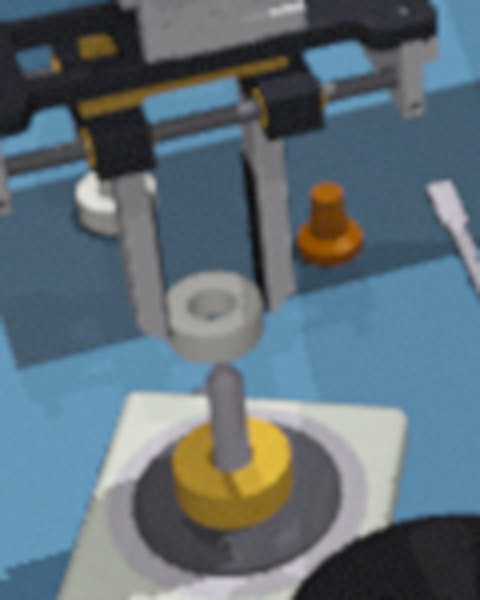

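Spacer centre (243.5,275.5) against the predicted (243.4,274.9). Lowering.

```bash
python3 -m handwheel '{"delta_pos":[[0,0.5,6],[0,0,6],[0,0,6],[0,0,6],[0,0,6],[0,0,6],[0,0,0],[0,0,0]],"rotation":[[0,0,0],[0,0,0],[0,0,0],[0,0,0],[0,0,0],[0,0,0],[0,0,0],[0,0,0]],"claw":[1,1,1,1,1,1,1,1]}'; python3 -m handwheel '{"delta_pos":[[0,0,8],[0,0,8],[0,0,8],[0,0,4],[0,0,0],[0,0,0],[0,0,0],[0,0,0]],"rotation":[[0,0,0],[0,0,0],[0,0,0],[0,0,0],[0,0,0],[0,0,0],[0,0,0],[0,0,0]],"claw":[1,1,1,1,1,1,-1,-1]}';python3 - <<'E'
from h import *
s=snap('scene');crop(s,190,200,310,350,'d13.png',4)
E
```

```text
time: 17.1
tool_pos: [0.6844, -0.1626, 0.0736]
ee_rot: [-3.141, -0.0, -1.571]
wrist_force: [0.2, 0.0, -0.6]
width: 0.0381
time: 18.1
tool_pos: [0.6845, -0.1627, 0.0458]
ee_rot: [-3.141, -0.0, -1.571]
wrist_force: [0.3, 0.1, 0.7]
width: 0.0551
```

View pics/d13.png

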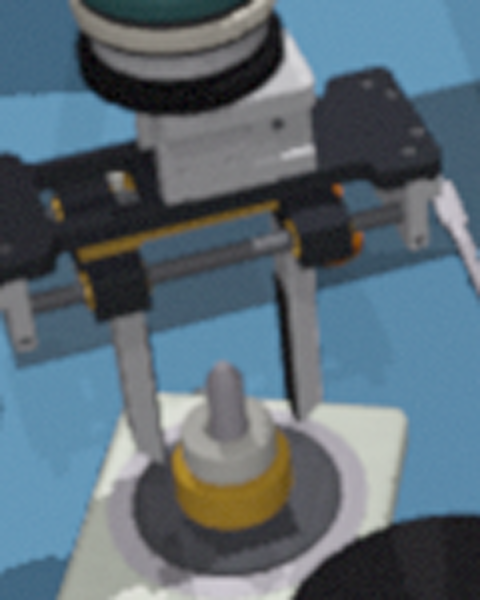

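```bash
python3 -m handwheel '{"delta_pos":[[0,0,0],[0,0,-40],[0,0,-50],[-1,50,0],[-1,50,0],[-1,50,0],[-1,50,0],[-2,52,0]],"rotation":[[0,0,0],[0,0,0],[0,0,0],[0,0,0],[0,0,0],[0,0,0],[0,0,0],[0,0,0]],"claw":[-1,-1,-1,-1,-1,-1,-1,-1]}';  python3 - <<'E'
from h import *
s=snap('scene');crop(s,180,160,310,340,'d14.png',4)
E
```

```text
time: 19.15
tool_pos: [0.4308, -0.1564, 0.1356]
ee_rot: [-3.141, -0.001, -1.571]
wrist_force: [-0.3, 0.1, -0.3]
width: 0.0937
```

View pics/d14.png

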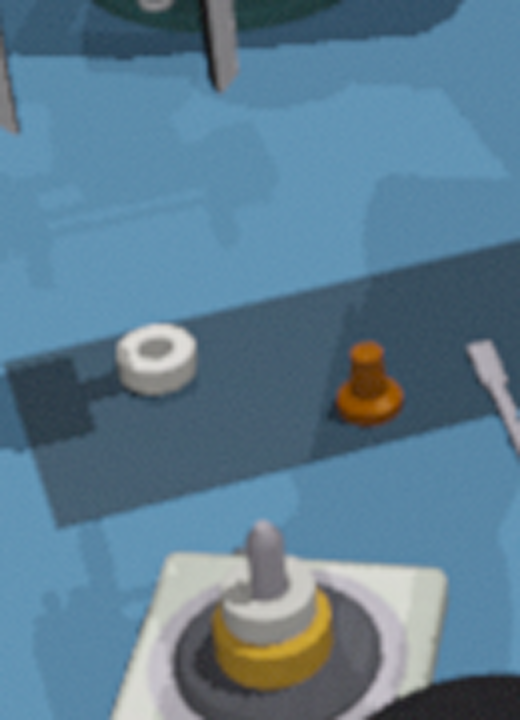

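Spacer B unmoved at (219,249), and the first spacer rests on the cup. Grabbing B.

```bash
python3 -m handwheel '{"delta_pos":[[0,-0.5,40],[0,0,40],[0,0,35],[0,0,25],[0,0,12],[0,0,0],[0,0,0],[0,0,0]],"rotation":[[0,0,0],[0,0,0],[0,0,0],[0,0,0],[0,0,0],[0,0,0],[0,0,0],[0,0,0]],"claw":[-1,-1,-1,-1,-1,-1,1,1]}'; python3 -m handwheel '{"delta_pos":[[0,0,0],[0,0,0],[0,0,0],[0,0,0],[0,0,0],[0,0,0],[0,0,0],[0,0,0]],"rotation":[[0,0,0],[0,0,0],[0,0,0],[0,0,0],[0,0,0],[0,0,0],[0,0,0],[0,0,0]],"claw":[1,1,1,1,1,1,1,1]}'
```

```text
time: 20.2
tool_pos: [0.4339, -0.157, -0.0153]
ee_rot: [-3.139, -0.001, -1.571]
wrist_force: [-1.0, -0.8, 0.4]
width: 0.0767
time: 21.2
tool_pos: [0.4328, -0.1565, -0.0166]
ee_rot: [-3.142, -0.0, -1.571]
wrist_force: [0.3, 0.5, 0.8]
width: 0.0381
```

```bash
python3 -m handwheel '{"delta_pos":[[0,0,-45],[0,0,-55],[0,0,-51],[1,-50,0],[1,-50,0],[1,-50,0],[1,-50,0],[2.1,-51.7,0]],"rotation":[[0,0,0],[0,0,0],[0,0,0],[0,0,0],[0,0,0],[0,0,0],[0,0,0],[0,0,0]],"claw":[1,1,1,1,1,1,1,1]}'; python3 -m handwheel '{"delta_pos":[[0,0,0],[0,0,0],[0,0,15],[0,0,10],[0,0,0],[0,0,0],[0,0,0],[0,0,0]],"rotation":[[0,0,0],[0,0,0],[0,0,0],[0,0,0],[0,0,0],[0,0,0],[0,0,0],[0,0,0]],"claw":[1,1,1,1,1,1,1,1]}'
python3 - <<'E'
from h import *
s=snap('scene');crop(s,190,200,310,350,'d15.png',4)
E
```

```text
time: 22.2
tool_pos: [0.686, -0.1626, 0.1339]
ee_rot: [3.141, -0.0, -1.571]
wrist_force: [0.8, 0.3, 0.7]
width: 0.0385
time: 23.2
tool_pos: [0.6848, -0.1627, 0.1099]
ee_rot: [-3.141, -0.0, -1.571]
wrist_force: [0.1, -0.3, 0.3]
width: 0.0379
```

View pics/d15.png

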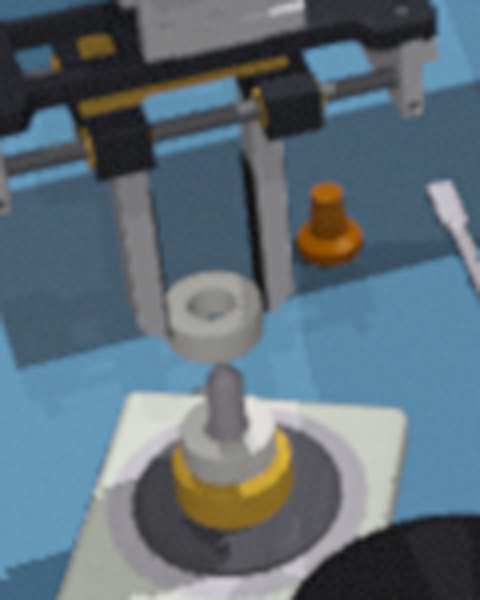

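```bash
python3 -m handwheel '{"delta_pos":[[0,0.3,6],[0,0,6],[0,0,6],[0,0,6],[0,0,6],[0,0,6],[0,0,0],[0,0,0]],"rotation":[[0,0,0],[0,0,0],[0,0,0],[0,0,0],[0,0,0],[0,0,0],[0,0,0],[0,0,0]],"claw":[1,1,1,1,1,1,1,1]}'; python3 -m handwheel '{"delta_pos":[[0,0,6],[0,0,6],[0,0,2],[0,0,0],[0,0,0],[0,0,0],[0,0,0],[0,0,0]],"rotation":[[0,0,0],[0,0,0],[0,0,0],[0,0,0],[0,0,0],[0,0,0],[0,0,0],[0,0,0]],"claw":[1,1,1,1,1,-1,-1,-1]}';python3 - <<'E'
from h import *
s=snap('scene');crop(s,190,200,310,350,'d16.png',4)
E
```

```text
time: 24.25
tool_pos: [0.6843, -0.1626, 0.0735]
ee_rot: [-3.141, -0.0, -1.571]
wrist_force: [0.5, 0.4, -0.6]
width: 0.0385
time: 25.25
tool_pos: [0.6843, -0.1628, 0.0596]
ee_rot: [-3.141, -0.0, -1.571]
wrist_force: [0.6, -0.0, -0.8]
width: 0.0646
```

View pics/d16.png

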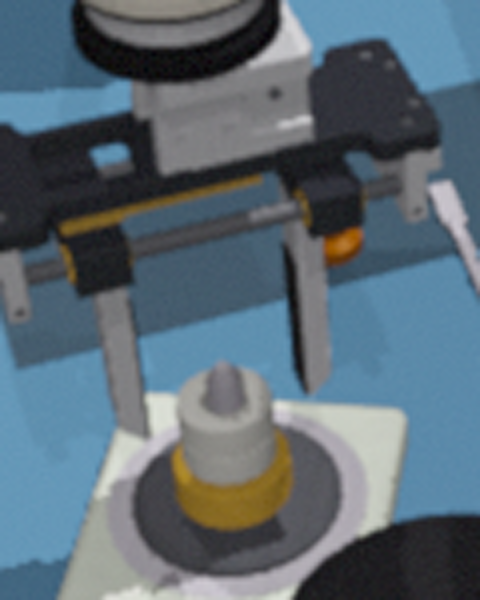

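Two spacers stacked without gaps. Moving over the hood knob.

```bash
python3 -m handwheel '{"delta_pos":[[0,0,0],[0,0,-40],[0,0,-40],[-58,1.3,0],[-59,1.3,0],[-59,1.3,0],[-59,1.3,0],[-59,1.3,0]],"rotation":[[0,0,0],[0,0,0],[0,0,0],[0,0,0],[0,0,0],[0,0,0],[0,0,0],[0,0,0]],"claw":[-1,-1,-1,-1,-1,-1,-1,-1]}'; python3 -m handwheel '{"delta_pos":[[0,0,0],[0,0,0],[0,0,0],[0,0,0],[0,0,0],[0,0,0],[0,0,0],[0,0,0]],"rotation":[[0,0,0],[0,0,0],[0,0,0],[0,0,0],[0,0,0],[0,0,0],[0,0,0],[0,0,0]],"claw":[-1,-1,-1,-1,-1,-1,-1,-1]}'
python3 - <<'E'
from h import *
s=snap('scene','s5.png')
s=snap('top','t5.png');
E
```

```text
time: 26.3
tool_pos: [0.6776, 0.1332, 0.1395]
ee_rot: [-3.141, -0.0, -1.571]
wrist_force: [0.9, -0.7, -0.2]
width: 0.094
time: 27.3
tool_pos: [0.6778, 0.1314, 0.1393]
ee_rot: [3.142, -0.0, -1.571]
wrist_force: [-0.5, 1.1, -0.1]
width: 0.0941
```

View pics/s5.png

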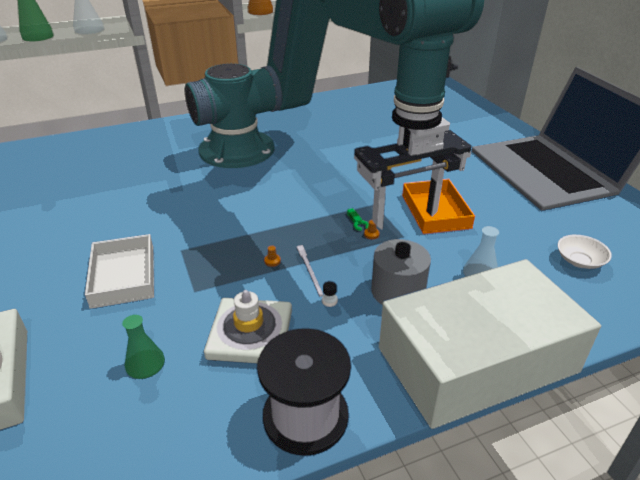

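View pics/t5.png

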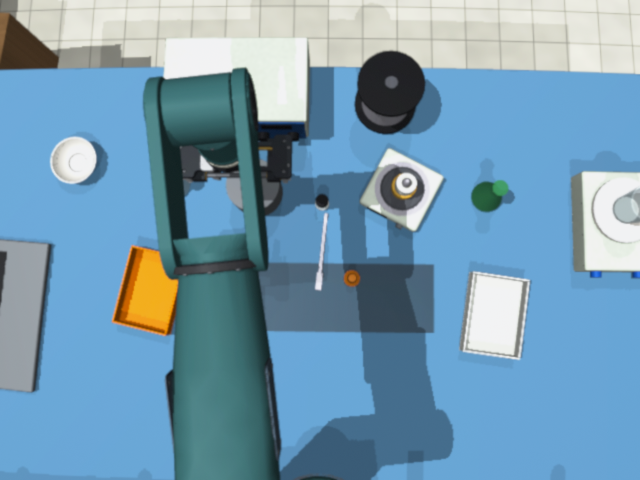

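```bash
python3 - <<'E'
from h import *
s=snap('top');print(at(s,240,137,0),at(s,240,122,.13),at(s,386,131,0))
E
python3 -m handwheel '{"delta_pos":[[0,0,20],[0,0,20],[0,0,15],[0,0,8],[0,0,0],[0,0,0],[0,0,0],[0,0,0]],"rotation":[[0,0,0],[0,0,0],[0,0,0],[0,0,0],[0,0,0],[0,0,0],[0,0,0],[0,0,0]],"claw":[-1,-1,-1,-1,-1,-1,-1,-1]}';python3 - <<'E'
from h import *
s=snap('scene');crop(s,340,160,490,310,'d17.png',4)
E
```

```text
[0.79638898 0.17333488 0.        ] [0.78735939 0.15233191 0.13      ] [ 0.81179343 -0.13409215  0.        ]
time: 28.45
tool_pos: [0.6782, 0.1314, 0.0771]
ee_rot: [-3.14, -0.0, -1.571]
wrist_force: [0.3, 0.3, -0.3]
width: 0.094
```

View pics/d17.png

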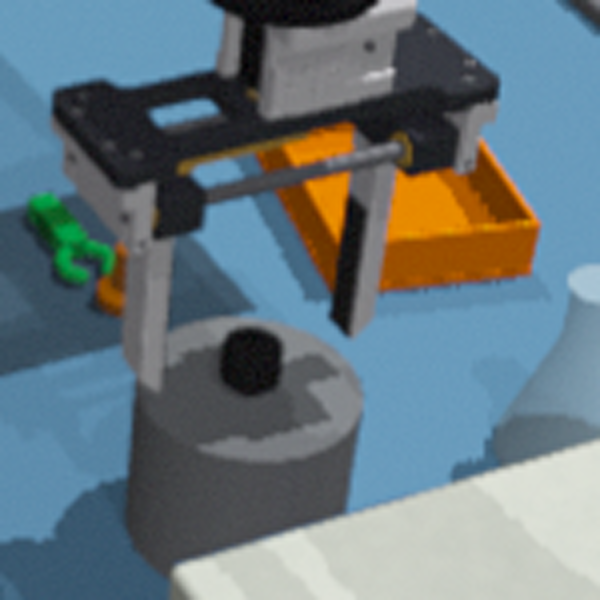

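```bash
python3 -m handwheel '{"delta_pos":[[0,0,1],[0,0,0],[0,0,0],[0,0,0],[0,0,0],[0,0,0],[0,0,0],[0,0,0]],"rotation":[[0,0,0],[0,0,0],[0,0,0],[0,0,0],[0,0,0],[0,0,0],[0,0,0],[0,0,0]],"claw":[1,1,1,1,1,1,1,1]}';python3 -m handwheel '{"delta_pos":[[0,0,0],[0,0,0],[0,0,0],[0,0,0],[0,0,-10],[0,0,0],[0,0,0],[0,0,0]],"rotation":[[0,0,0],[0,0,0],[0,0,0],[0,0,0],[0,0,0],[0,0,0],[0,0,0],[0,0,0]],"claw":[1,1,1,1,1,1,1,1]}';python3 - <<'E'
from h import *
s=snap('scene');crop(s,340,160,490,310,'d18.png',4)
E
```

```text
time: 29.5
tool_pos: [0.6779, 0.1318, 0.0755]
ee_rot: [-3.141, 0.001, -1.571]
wrist_force: [0.5, 1.1, -0.1]
width: 0.0271
time: 30.5
tool_pos: [0.6775, 0.1311, 0.0848]
ee_rot: [3.141, -0.0, -1.571]
wrist_force: [-0.0, 0.2, -3.1]
width: 0.0269
```

View pics/d18.png

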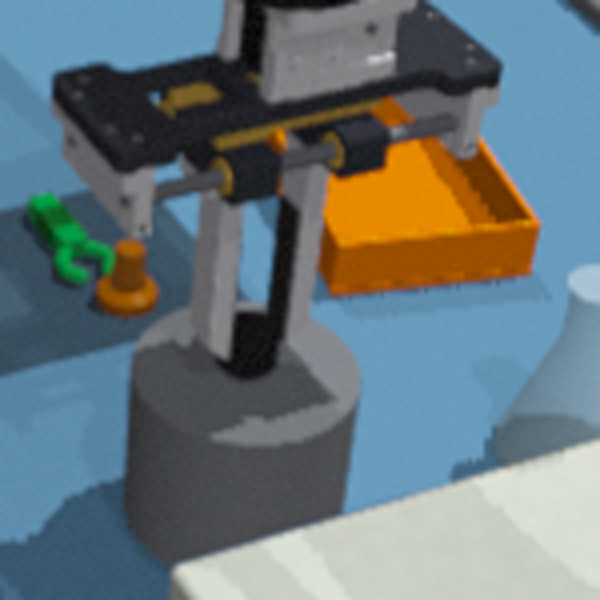

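```bash
python3 -m handwheel '{"delta_pos":[[0,0,-30],[0,0,-40],[0,0,-45],[0,0,0],[30,-0.6,0],[44,-1,0],[44,-1,0],[44,-1,0]],"rotation":[[0,0,0],[0,0,0],[0,0,0],[0,0,0],[0,0,0],[0,0,0],[0,0,0],[0,0,0]],"claw":[1,1,1,1,1,1,1,1]}';python3 -m handwheel '{"delta_pos":[[44,-1,0],[44,-1,0],[30,-0.6,0],[14,-0.4,0],[0,0,0],[0,0,0],[0,0,0],[0,0,0]],"rotation":[[0,0,0],[0,0,0],[0,0,0],[0,0,0],[0,0,0],[0,0,0],[0,0,0],[0,0,0]],"claw":[1,1,1,1,1,1,1,1]}';python3 - <<'E'
from h import *
s=snap('scene','s6.png')
E
```

```text
time: 31.55
tool_pos: [0.6803, -0.0318, 0.1972]
ee_rot: [3.137, 0.0, -1.571]
wrist_force: [0.4, -0.1, -1.8]
width: 0.0264
time: 32.55
tool_pos: [0.6845, -0.1615, 0.2006]
ee_rot: [-3.141, -0.0, -1.57]
wrist_force: [0.1, -0.8, -3.2]
width: 0.0267
```

View pics/s6.png

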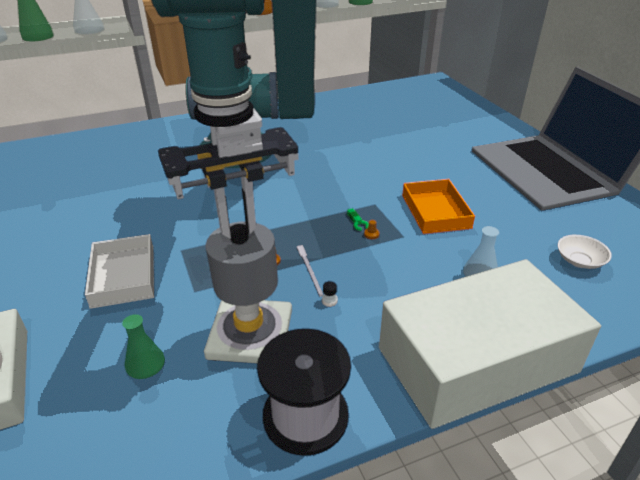

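Run:
```python
from h import *
s=snap('scene')
u0,v0,u1,v1,k=185,200,305,350,4
crop(s,u0,v0,u1,v1,'d19.png',k)
im=cv2.imread('pics/d19.png')
a=np.linspace(0,2*np.pi,73)
for z in(.125,.216):
    pts=[proj(s,[.6835+.052*np.cos(t),-.1623+.052*np.sin(t),z]) for t in a]
    pts=np.array([[(u-u0+.5)*k-.5,(v-v0+.5)*k-.5] for u,v in pts]).round().astype(int)
    cv2.polylines(im,[pts],False,(0,0,255),1)
cv2.imwrite('pics/d20.png',im)
```

```text
(no output)
```

View pics/d20.png

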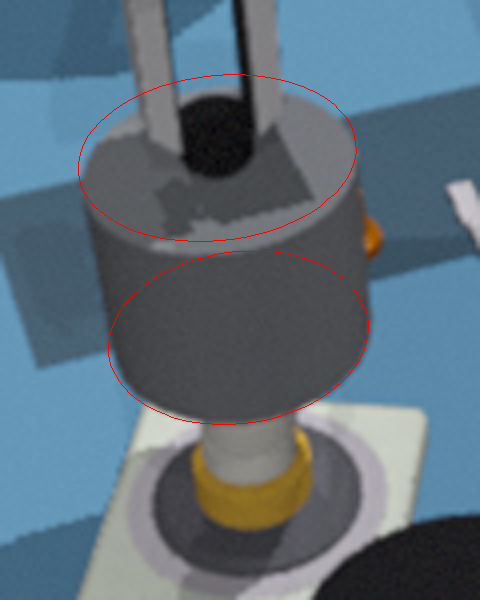

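```bash
python3 -m handwheel '{"delta_pos":[[0.8,0.2,15],[0,0,15],[0,0,15],[0,0,15],[0,0,12],[0,0,8],[0,0,0],[0,0,0]],"rotation":[[0,0,0],[0,0,0],[0,0,0],[0,0,0],[0,0,0],[0,0,0],[0,0,0],[0,0,0]],"claw":[1,1,1,1,1,1,1,1]}';python3 - <<'E'
from h import *
s=snap('scene')
u0,v0,u1,v1,k=185,210,305,360,4
crop(s,u0,v0,u1,v1,'d21.png',k)
im=cv2.imread('pics/d21.png')
a=np.linspace(0,2*np.pi,73)
for z,r in((.045,.052),(.13,.052),(.03,.055)):
    pts=[proj(s,[.6835+r*np.cos(t),-.1623+r*np.sin(t),z]) for t in a]
    pts=np.array([[(u-u0+.5)*k-.5,(v-v0+.5)*k-.5] for u,v in pts]).round().astype(int)
    cv2.polylines(im,[pts],False,(0,0,255),1)
cv2.imwrite('pics/d22.png',im)
s=snap('top');crop(s,350,130,460,240,'d23.png',5)
E
```

```text
time: 33.65
tool_pos: [0.6846, -0.1635, 0.1212]
ee_rot: [-3.14, -0.001, -1.571]
wrist_force: [-0.2, 0.3, -2.2]
width: 0.0263
```

View pics/d22.png

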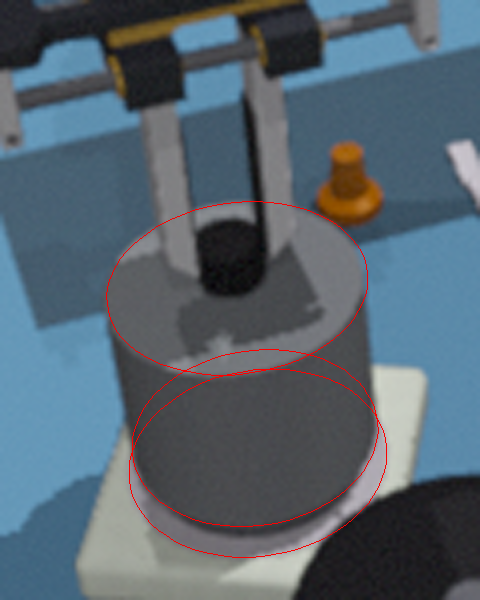

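View pics/d23.png

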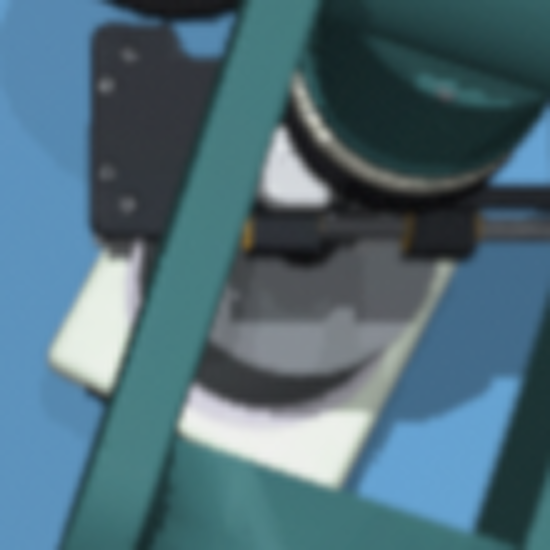

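The hood outline matches the projected circles to about 0.5 mm. Lowering the last 14 mm.

```bash
python3 -m handwheel '{"delta_pos":[[-0.6,0,4],[0,0,3],[0,0,3],[0,0,2],[0,0,1],[0,0,1],[0,0,0],[0,0,0]],"rotation":[[0,0,0],[0,0,0],[0,0,0],[0,0,0],[0,0,0],[0,0,0],[0,0,0],[0,0,0]],"claw":[1,1,1,1,1,1,1,1]}'
```

```text
time: 34.75
tool_pos: [0.6842, -0.1628, 0.1065]
ee_rot: [-3.141, -0.0, -1.571]
wrist_force: [0.4, -0.5, -2.8]
width: 0.0265
```

```bash
python3 -m handwheel '{"delta_pos":[[0,0,0.5],[0,0,0.5],[0,0,0.5],[0,0,0],[0,0,0],[0,0,0],[0,0,0],[0,0,0]],"rotation":[[0,0,0],[0,0,0],[0,0,0],[0,0,0],[0,0,0],[0,0,0],[0,0,0],[0,0,0]],"claw":[1,1,1,1,1,1,1,1]}'
```

```text
time: 35.75
tool_pos: [0.6844, -0.1627, 0.1054]
ee_rot: [-3.141, -0.0, -1.571]
wrist_force: [-0.5, 1.7, 2.0]
width: 0.0268
```

Contact (force went from −3 to +2 N). Releasing and lifting.

```bash
python3 -m handwheel '{"delta_pos":[[0,0,0],[0,0,0],[0,0,0],[0,0,0],[0,0,0],[0,0,0],[0,0,-15],[0,0,-30]],"rotation":[[0,0,0],[0,0,0],[0,0,0],[0,0,0],[0,0,0],[0,0,0],[0,0,0],[0,0,0]],"claw":[-1,-1,-1,-1,-1,-1,-1,-1]}';python3 - <<'E'
from h import *
s=snap('scene')
u0,v0,u1,v1,k=185,210,305,360,4
crop(s,u0,v0,u1,v1,'d21.png',k)
im=cv2.imread('pics/d21.png')
a=np.linspace(0,2*np.pi,73)
for z,r in((.03,.052),(.116,.052)):
    pts=[proj(s,[.6835+r*np.cos(t),-.1623+r*np.sin(t),z]) for t in a]
    pts=np.array([[(u-u0+.5)*k-.5,(v-v0+.5)*k-.5] for u,v in pts]).round().astype(int)
    cv2.polylines(im,[pts],False,(0,0,255),1)
cv2.imwrite('pics/d24.png',im)
E
```

```text
time: 36.75
tool_pos: [0.6833, -0.1626, 0.1494]
ee_rot: [3.139, 0.001, -1.571]
wrist_force: [-0.5, 0.2, 0.1]
width: 0.0938
```

View pics/d24.png

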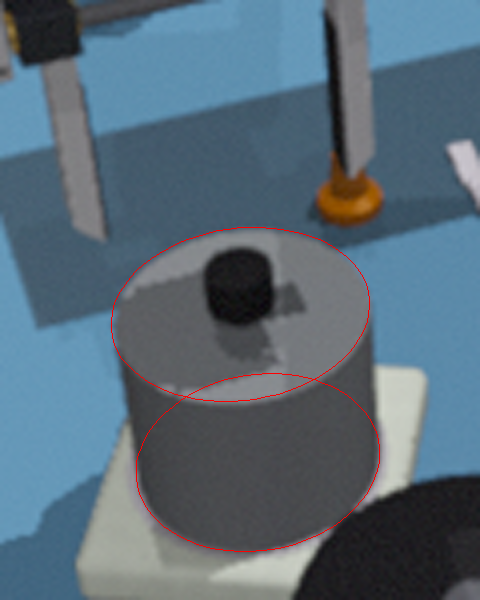

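Hood seated and centred. Next, stopper R at (502,−63).

```bash
python3 -m handwheel '{"delta_pos":[[-25,45,0],[-25,45,0],[-25,45,0],[-24,45.5,0],[0,0,40],[0,0,30],[0,0,0],[0,0,0]],"rotation":[[0,0,0],[0,0,0],[0,0,0],[0,0,0],[0,0,0],[0,0,0],[0,0,0],[0,0,0]],"claw":[-1,-1,-1,-1,-1,-1,-1,-1]}';python3 - <<'E'
from h import *
s=snap('scene');crop(s,210,170,330,290,'d25.png',5)
E
```

```text
time: 37.8
tool_pos: [0.5048, -0.0641, 0.0816]
ee_rot: [-3.139, -0.001, -1.571]
wrist_force: [-0.5, -0.5, 0.2]
width: 0.0942
```

View pics/d25.png

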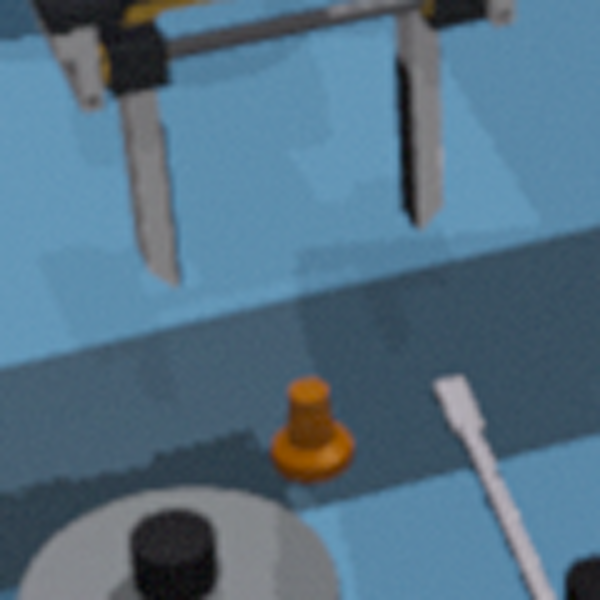

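```bash
python3 -m handwheel '{"delta_pos":[[0,0.8,0],[0,0,0],[0,0,30],[0,0,30],[0,0,20],[0,0,10],[0,0,0],[0,0,0]],"rotation":[[0,0,0],[0,0,0],[0,0,0],[0,0,0],[0,0,0],[0,0,0],[0,0,0],[0,0,0]],"claw":[-0.3,-0.3,-0.3,-0.3,-0.3,-0.3,1,1]}';python3 -m handwheel '{"delta_pos":[[0,0,0],[0,0,0],[0,0,0],[0,0,0],[0,0,-50],[0,0,-50],[0,0,0],[0,0,0]],"rotation":[[0,0,0],[0,0,0],[0,0,0],[0,0,0],[0,0,0],[0,0,0],[0,0,0],[0,0,0]],"claw":[1,1,1,1,1,1,1,1]}';python3 - <<'E'
from h import *
s=snap('scene');crop(s,210,170,330,290,'d26.png',5)
E
```

```text
time: 38.85
tool_pos: [0.5039, -0.064, -0.009]
ee_rot: [-3.139, -0.001, -1.571]
wrist_force: [-0.7, 0.3, 0.8]
width: 0.0443
time: 39.85
tool_pos: [0.5023, -0.0637, 0.0891]
ee_rot: [3.141, 0.0, -1.571]
wrist_force: [0.5, -0.6, -0.5]
width: 0.0172
```

View pics/d26.png

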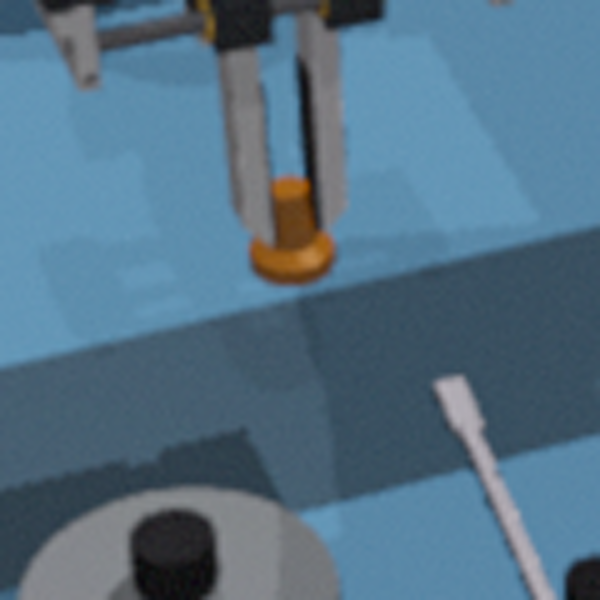

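```bash
python3 -m handwheel '{"delta_pos":[[58,7,0],[58,7,0],[58,7,0],[58,7,0],[59,8,0],[0,0,0],[0,0,0],[0,0,30]],"rotation":[[0,0,0],[0,0,0],[0,0,0],[0,0,0],[0,0,0],[0,0,0],[0,0,0],[0,0,0]],"claw":[1,1,1,1,1,1,1,1]}';python3 - <<'E'
from h import *
s=snap('scene');crop(s,60,170,190,310,'d27.png',4)
E
```

```text
time: 40.9
tool_pos: [0.4687, -0.3545, 0.0617]
ee_rot: [-3.138, -0.003, -1.569]
wrist_force: [-0.0, -0.1, -1.2]
width: 0.0169
```

View pics/d27.png

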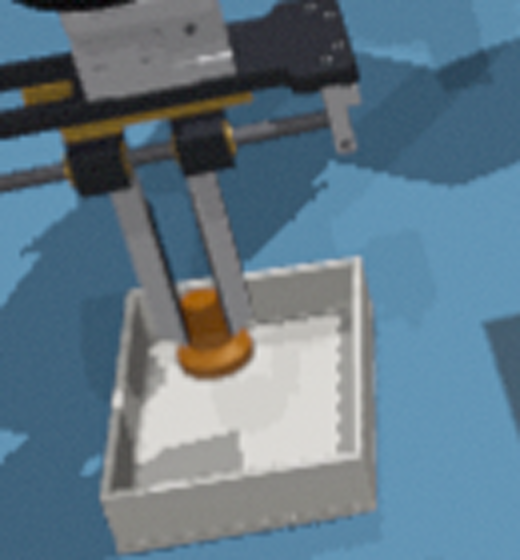

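```bash
python3 -m handwheel '{"delta_pos":[[0,0,25],[0,0,25],[0,0,9],[0,0,0],[0,0,0],[0,0,0],[0,0,0],[0,0,0]],"rotation":[[0,0,0],[0,0,0],[0,0,0],[0,0,0],[0,0,0],[0,0,0],[0,0,0],[0,0,0]],"claw":[1,1,1,1,1,0.2,0.2,0.2]}';python3 -m handwheel '{"delta_pos":[[0,0,0],[0,0,-20],[0,0,-40],[0,0,-30],[-50,-2,0],[-50,-2,0],[-50,-2,0],[-50,-2,0]],"rotation":[[0,0,0],[0,0,0],[0,0,0],[0,0,0],[0,0,0],[0,0,0],[0,0,0],[0,0,0]],"claw":[0.2,0.2,0.2,0.2,-0.3,-0.3,-0.3,-0.3]}';python3 - <<'E'
from h import *
s=snap('top','t6.png')
s=snap('scene','s7.png')
E
```

```text
time: 41.95
tool_pos: [0.4669, -0.355, 0.0013]
ee_rot: [-3.141, -0.0, -1.571]
wrist_force: [0.5, -0.3, 0.3]
width: 0.0374
time: 42.95
tool_pos: [0.4747, -0.1533, 0.091]
ee_rot: [-3.141, -0.0, -1.571]
wrist_force: [0.7, 0.2, -0.1]
width: 0.061
```

View pics/t6.png

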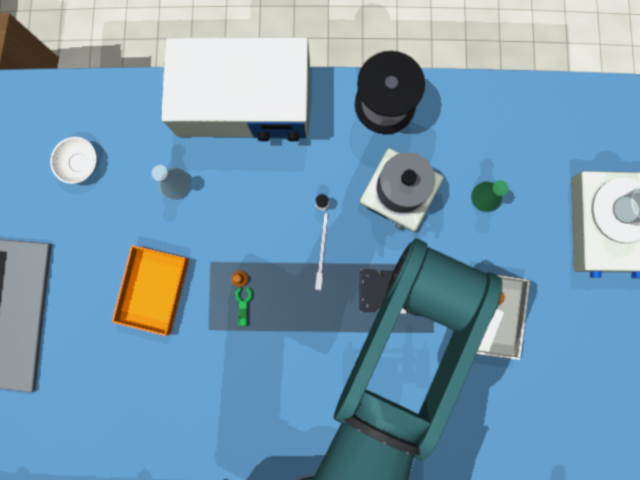

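View pics/s7.png

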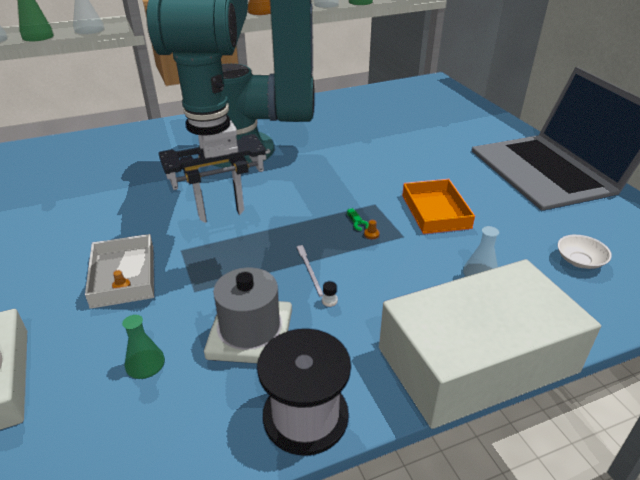

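```bash
python3 -m handwheel '{"delta_pos":[[-53,-4,0],[-53,-4,0],[-53,-4,0],[-53,-4,0],[-53,-4,0],[-54,-4.5,0],[0,0,0],[0,0,0]],"rotation":[[0,0,0],[0,0,0],[0,0,0],[0,0,0],[0,0,0],[0,0,0],[0,0,0],[0,0,0]],"claw":[-0.3,-0.3,-0.3,-0.3,-0.3,-0.3,-0.3,-0.3]}';python3 - <<'E'
from h import *
s=snap('scene');crop(s,310,130,450,260,'d28.png',4)
E
```

```text
time: 44.05
tool_pos: [0.4996, 0.1633, 0.0906]
ee_rot: [3.141, -0.001, -1.571]
wrist_force: [-0.5, -0.2, 0.8]
width: 0.061
```

View pics/d28.png

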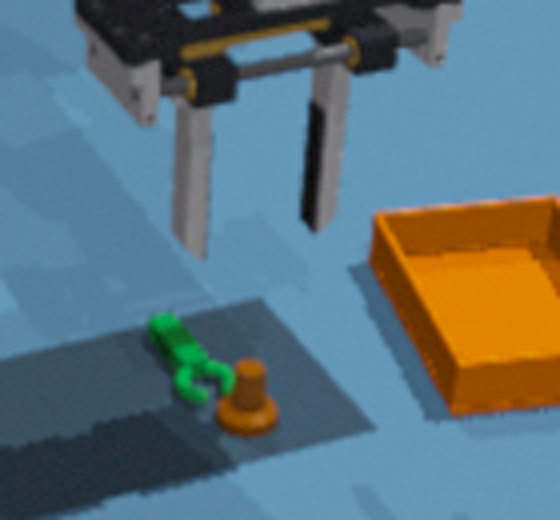

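```bash
python3 -m handwheel '{"delta_pos":[[-2.3,0,0],[0,0,35],[0,0,35],[0,0,20],[0,0,9.5],[0,0,0],[0,0,0],[0,0,0]],"rotation":[[0,0,0],[0,0,0],[0,0,0],[0,0,0],[0,0,0],[0,0,0],[0,0,0],[0,0,0]],"claw":[-0.3,-0.3,-0.3,-0.3,-0.3,-0.3,1,1]}';python3 -m handwheel '{"delta_pos":[[0,0,0],[0,0,0],[0,0,0],[0,0,0],[0,0,-50],[0,0,-50],[0,0,0],[0,0,0]],"rotation":[[0,0,0],[0,0,0],[0,0,0],[0,0,0],[0,0,0],[0,0,0],[0,0,0],[0,0,0]],"claw":[1,1,1,1,1,1,1,1]}';python3 - <<'E'
from h import *
s=snap('scene');crop(s,310,130,450,260,'d29.png',4)
E
```

```text
time: 45.1
tool_pos: [0.5004, 0.1666, -0.0074]
ee_rot: [-3.139, 0.0, -1.571]
wrist_force: [0.1, -0.9, 0.3]
width: 0.0444
time: 46.1
tool_pos: [0.4989, 0.1664, 0.0907]
ee_rot: [3.141, -0.0, -1.571]
wrist_force: [0.1, -0.4, -0.4]
width: 0.017
```

View pics/d29.png

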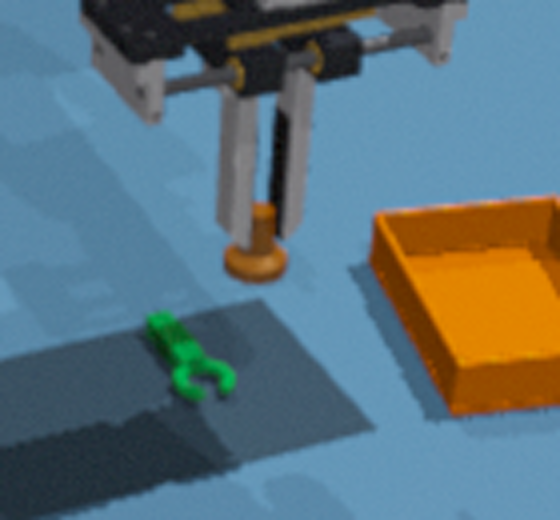

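```bash
python3 -m handwheel '{"delta_pos":[[56,11,0],[57,11,0],[57,11,0],[57,11,0],[57,11,0],[57,11,0],[57,11,0],[57,11,0]],"rotation":[[0,0,0],[0,0,0],[0,0,0],[0,0,0],[0,0,0],[0,0,0],[0,0,0],[0,0,0]],"claw":[1,1,1,1,1,1,1,1]}';python3 -m handwheel '{"delta_pos":[[56,11,0],[0,0,0],[0,0,0],[0,0,30],[0,0,0],[0,0,0],[0,0,0],[0,0,0]],"rotation":[[0,0,0],[0,0,0],[0,0,0],[0,0,0],[0,0,0],[0,0,0],[0,0,0],[0,0,0]],"claw":[1,1,1,1,1,1,1,1]}';python3 - <<'E'
from h import *
s=snap('scene');crop(s,60,170,190,310,'d30.png',4)
E
```

```text
time: 47.15
tool_pos: [0.4096, -0.2893, 0.089]
ee_rot: [3.139, 0.003, -1.571]
wrist_force: [-0.6, 0.0, -0.5]
width: 0.0166
time: 48.15
tool_pos: [0.4009, -0.3448, 0.0624]
ee_rot: [-3.14, -0.001, -1.571]
wrist_force: [0.6, -0.1, -0.1]
width: 0.0165
```

View pics/d30.png

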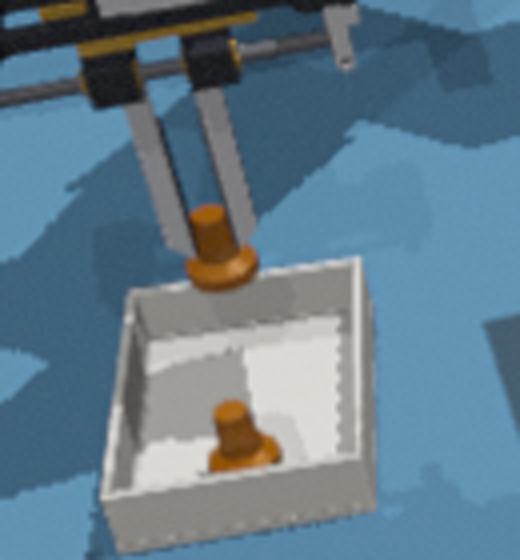

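```bash
python3 -m handwheel '{"delta_pos":[[0,0,25],[0,0,25],[0,0,9],[0,0,0],[0,0,0],[0,0,0],[0,0,0],[0,0,0]],"rotation":[[0,0,0],[0,0,0],[0,0,0],[0,0,0],[0,0,0],[0,0,0],[0,0,0],[0,0,0]],"claw":[1,1,1,1,1,0.2,0.2,0.2]}';python3 -m handwheel '{"delta_pos":[[0,0,0],[0,0,-20],[0,0,-40],[0,0,-30],[-55,-3,0],[-55,-3,0],[-55,-3,0],[-55,-3,0]],"rotation":[[0,0,0],[0,0,0],[0,0,0],[0,0,0],[0,0,0],[0,0,0],[0,0,0],[0,0,0]],"claw":[0.2,0.2,0.2,0.2,-0.3,-0.3,-0.3,-0.3]}';python3 - <<'E'
from h import *
s=snap('scene');crop(s,60,170,190,310,'d31.png',4);crop(s,310,170,450,260,'d32.png',5)
s=snap('top');crop(s,200,255,280,335,'d33.png',7)
E
```

```text
time: 49.2
tool_pos: [0.4005, -0.3446, 0.0027]
ee_rot: [-3.141, -0.001, -1.571]
wrist_force: [-0.0, -0.0, 0.2]
width: 0.0374
time: 50.2
tool_pos: [0.4123, -0.1229, 0.0925]
ee_rot: [-3.141, -0.0, -1.572]
wrist_force: [0.8, 0.2, -0.0]
width: 0.061
```

View pics/d31.png

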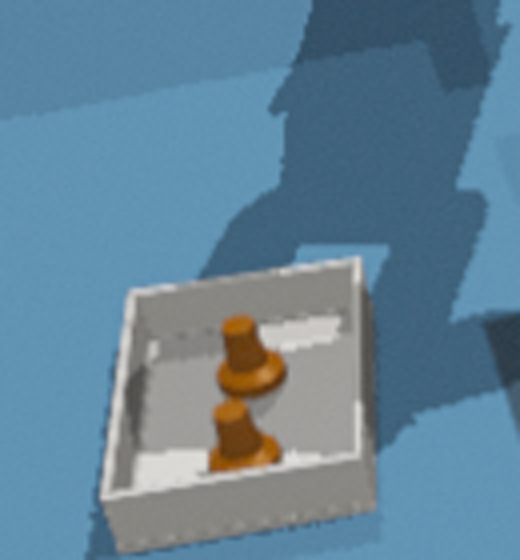

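View pics/d33.png

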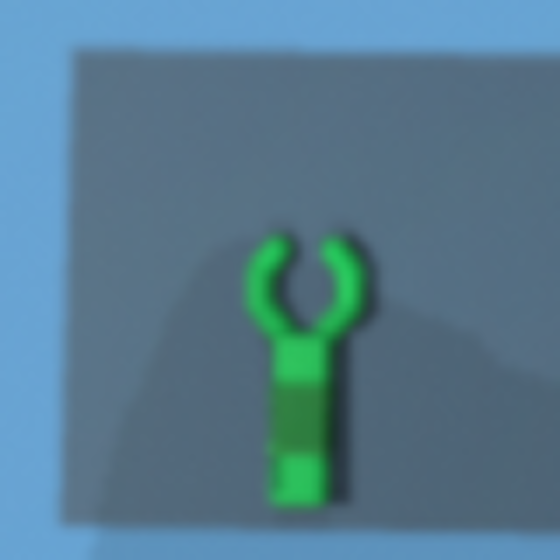

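```bash
python3 -m handwheel '{"delta_pos":[[-55,-3,0],[-56,-3,0],[-56,-3,0],[-56,-3,0],[-56,-2,0],[0,0,0],[0,0,30],[0,0,0]],"rotation":[[0,0,0],[0,0,0],[0,0,0],[0,0,0],[0,0,0],[0,0,0],[0,0,0],[0,0,0]],"claw":[-0.3,-0.3,-0.3,-0.3,-0.3,-0.3,-0.3,-0.3]}';python3 - <<'E'
from h import *
s=snap('scene');crop(s,310,150,450,260,'d34.png',5)
E
```

```text
time: 51.3
tool_pos: [0.4247, 0.1527, 0.0601]
ee_rot: [3.136, -0.002, -1.572]
wrist_force: [-0.2, -0.4, 0.4]
width: 0.061
```

View pics/d34.png

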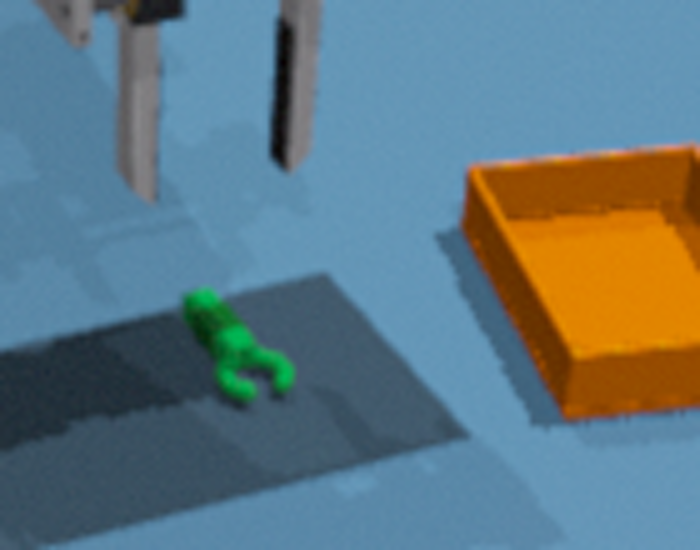

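```bash
python3 -m handwheel '{"delta_pos":[[-0.7,0,0],[0,0,30],[0,0,25],[0,0,15],[0,0,8],[0,0,0],[0,0,0],[0,0,0]],"rotation":[[0,0,0],[0,0,0],[0,0,0],[0,0,0],[0,0,0],[0,0,0],[0,0,0],[0,0,0]],"claw":[-0.3,-0.3,-0.3,-0.3,-0.3,-0.3,1,1]}';python3 -m handwheel '{"delta_pos":[[0,0,0],[0,0,0],[0,0,0],[0,0,0],[0,0,-50],[0,0,-50],[0,0,0],[0,0,0]],"rotation":[[0,0,0],[0,0,0],[0,0,0],[0,0,0],[0,0,0],[0,0,0],[0,0,0],[0,0,0]],"claw":[1,1,1,1,1,1,1,1]}';python3 - <<'E'
from h import *
s=snap('scene');crop(s,310,150,450,260,'d35.png',5)
E
```

```text
time: 52.35
tool_pos: [0.4271, 0.1554, -0.0148]
ee_rot: [-3.14, 0.0, -1.571]
wrist_force: [0.4, 0.6, 0.1]
width: 0.0442
time: 53.35
tool_pos: [0.4259, 0.1551, 0.0837]
ee_rot: [3.141, -0.0, -1.571]
wrist_force: [-0.4, 1.7, -1.3]
width: 0.0144
```

View pics/d35.png

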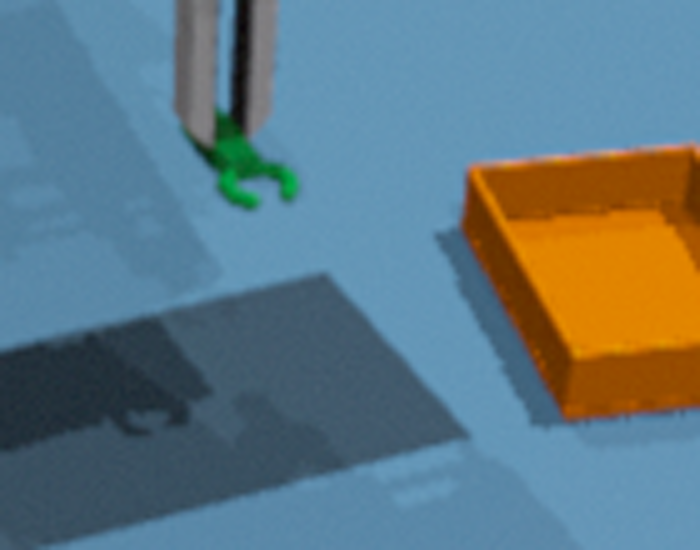

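```bash
python3 -m handwheel '{"delta_pos":[[-47,-7,0],[-47,-7,0],[-47,-7,0],[-46,-8,0],[0,0,0],[0,0,0],[0,0,25],[0,0,0]],"rotation":[[0,0,0],[0,0,0],[0,0,0],[0,0,0],[0,0,0],[0,0,0],[0,0,0],[0,0,0]],"claw":[1,1,1,1,1,1,1,1]}';python3 - <<'E'
from h import *
s=snap('scene');crop(s,370,130,500,240,'d36.png',5)
E
```

```text
time: 54.4
tool_pos: [0.4536, 0.3396, 0.0568]
ee_rot: [3.137, -0.004, -1.573]
wrist_force: [-0.8, -0.8, -0.4]
width: 0.0146
```

View pics/d36.png

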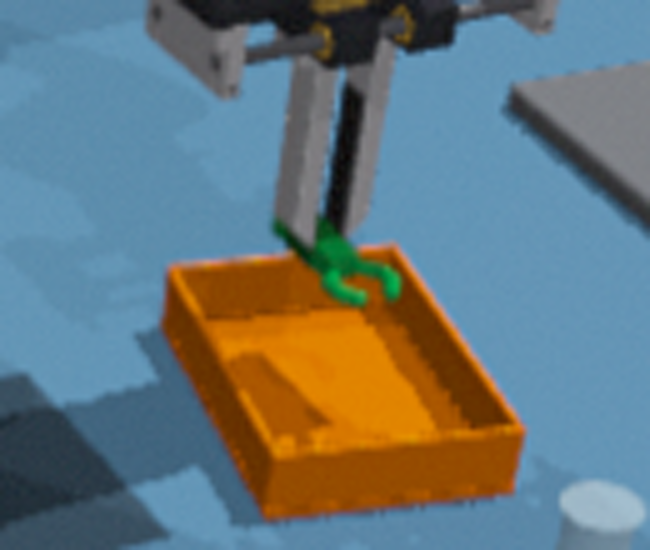

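```bash
python3 -m handwheel '{"delta_pos":[[0,0,25],[0,0,25],[0,0,12],[0,0,0],[0,0,0],[0,0,0],[0,0,0],[0,0,0]],"rotation":[[0,0,0],[0,0,0],[0,0,0],[0,0,0],[0,0,0],[0,0,0],[0,0,0],[0,0,0]],"claw":[1,1,1,1,1,0.2,0.2,0.2]}';python3 -m handwheel '{"delta_pos":[[0,0,0],[0,0,-20],[0,0,-40],[0,0,-50],[50,30,0],[50,30,0],[50,30,0],[50,30,0]],"rotation":[[0,0,0],[0,0,0],[0,0,0],[0,0,0],[0,0,0],[0,0,0],[0,0,0],[0,0,0]],"claw":[0.2,0.2,0.2,0.2,0.2,0.2,0.2,0.2]}';python3 -m handwheel '{"delta_pos":[[50,0,0],[50,0,0],[50,0,0],[50,0,0],[0,0,0],[0,0,0],[0,0,0],[0,0,0]],"rotation":[[0,0,0],[0,0,0],[0,0,0],[0,0,0],[0,0,0],[0,0,0],[0,0,0],[0,0,0]],"claw":[0.2,0.2,0.2,0.2,0.2,0.2,0.2,0.2]}';python3 - <<'E'
from h import *
s=snap('scene','s9.png')
s=snap('top','t9.png')
E
```

```text
time: 55.45
tool_pos: [0.4556, 0.3424, -0.0023]
ee_rot: [-3.141, 0.0, -1.571]
wrist_force: [-0.2, -0.2, -0.3]
width: 0.0371
time: 56.45
tool_pos: [0.3343, 0.1409, 0.1074]
ee_rot: [-3.141, -0.0, -1.57]
wrist_force: [0.1, -0.5, 0.2]
width: 0.0375
time: 57.45
tool_pos: [0.3355, -0.0566, 0.1074]
ee_rot: [-3.141, 0.0, -1.568]
wrist_force: [0.4, 0.5, -0.3]
width: 0.0375
```

View pics/s9.png

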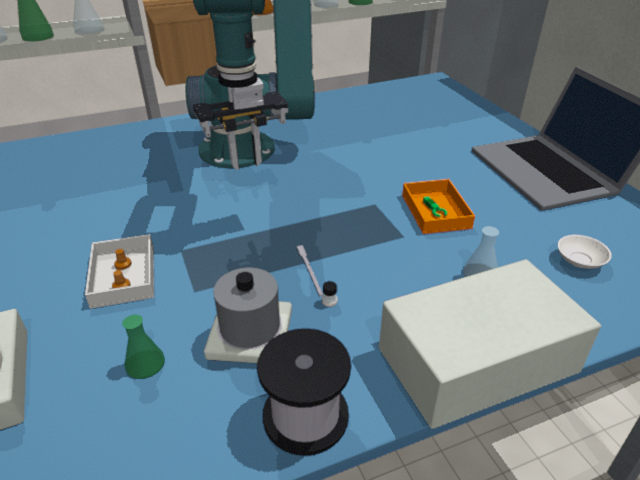

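View pics/t9.png

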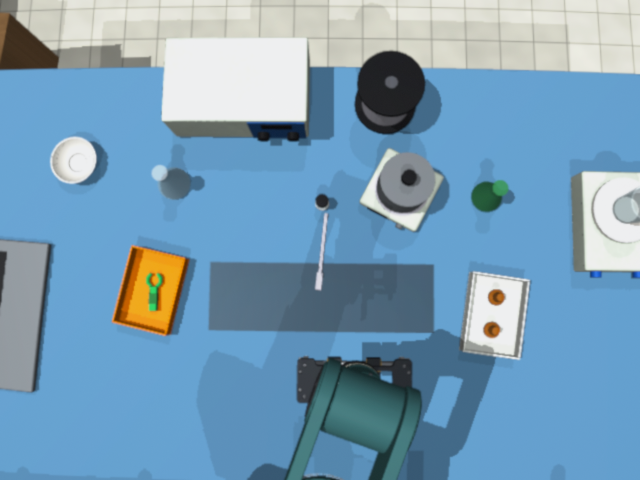

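Everything is in place: stoppers at (497,297) and (492,329) in the white tray, clip at (154,292) in the orange one, mat empty, and flasks and vial where they were. One last hood check before handing in.

Run:
```python
from h import *
s=snap('top')
crop(s,350,140,450,240,'d40.png',6)
for z,r in((.14,.014),(.116,.052),(.030,.052)):
    im=cv2.imread('pics/d40.png')if r==.014 else im
    pts=[proj(s,[.6835+r*np.cos(t),-.1623+r*np.sin(t),z]) for t in np.linspace(0,2*np.pi,73)]
    pts=np.array([[(u-350+.5)*6-.5,(v-140+.5)*6-.5] for u,v in pts]).round().astype(int)
    cv2.polylines(im,[pts],False,(0,0,255),1)
cv2.imwrite('pics/d41.png',im)
```

```text
(no output)
```

View pics/d41.png

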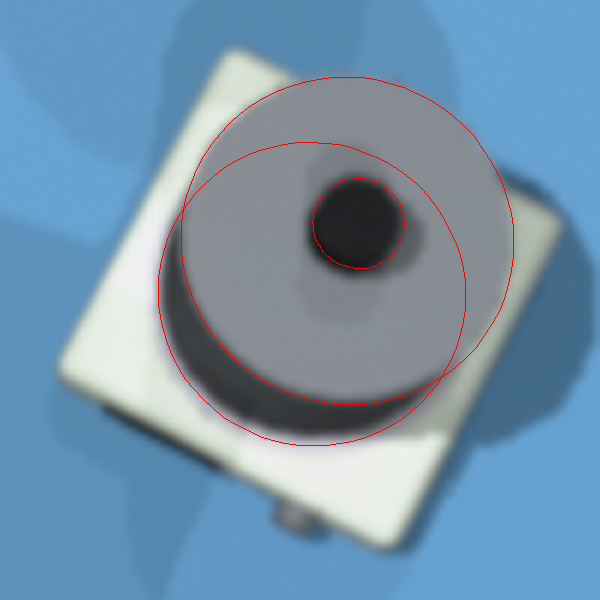

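The hood is centred and level, with its outline within about 1 mm of the projection. Handing in.

Run:
```python
from h import *
print(robot.close_job())
```

```text
the job is handed in; nothing more can be done
None
```

I finished the job and handed it in after about 58 s of robot time. `close_job()` reports no verdict, so I don't have the official result.

**What I did:** I slid the brass cup onto the shaft and put both spacers that were present on top of it. Then I set the hood over the stack, put the two stoppers in the white tray and put the one clip in the orange tray.

**Last checks:**
- **Stack:** before the hood went on, the pictures showed the cup on the seat and the spacers touching, with no visible gap.
- **Hood:** its outline matches the expected circles in both cameras to about 1 mm. Contact came at the tool height expected for the 30 mm housing top, and it looks level.
- **Trays and mat:** both stoppers stand in the white tray, the clip lies in the orange tray, and the mat is empty.
- **Flasks and vial:** they show no visible movement, and the gripper was clear of everything.

**What disagreed:**
- **Fingertip height:** the visible fingertips were about 20 mm higher than the reported tool position. My first grasp of the cup therefore closed on nothing above it. I lowered the gripper to match and allowed for this offset in every later grasp.
- **Clip:** it had moved about 2 mm after I lifted the stopper next to it, so I measured it again before gripping.

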